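# Zero the bench comparator on its setting blocks

### The arm

A 6-joint arm with a two-finger parallel gripper is mounted at the origin on the work surface. World frame = base frame: x ahead of the robot, y to its left, z up, the work surface at z = 0. Lengths are in mm, angles in rad, forces in N, time in s.
With the tool pointing down it reaches from about 350 to 775 mm from the base axis. Payload 7.3 kg.
Tool frame: the origin (TCP) lies at the very end of the fingers, on their centre line; the grasp point (between the pads) lies 19 mm behind it; x points along the fingers, z is the direction in which the jaws open and shut, and the axes are right-handed (so a half turn about x gives the same grasp; the last joint's range is limited). The gripper opens to 92 mm and grips with 3 to 60 N. Pads are 19 mm wide; open, the fingers measure 130 mm over their backs; the gripper's body (75 mm by 190 mm) begins 47 mm behind the grasp point.
Start: joints at [-1.255, 0.342, 1.524, -0, 1.275, -0.146], TCP at [233.943, -470.016, 226.741] pointing down, gripper open.
Joint ranges: [-2.53, 2.53], [-0.77, 2.02], [0.04, 2.7], [-1, 4.14], [0.28, 2.66], [-3.11, 3.11]. Speed limits (rad/s): [2.57, 2.57, 3.14, 3.14, 3.14, 3.14].

### API

Orientations are given as [roll, pitch, yaw] about the fixed x, y, z axes, in that order (R = Rz(yaw) Ry(pitch) Rx(roll)).
In Python, from plant import * gives the robot as it stands.
- The arm moves only by the shell command python3 -m creep 'ROWS'. ROWS is JSON, a list of rows, each an object of numbers: "tx", "ty", "tz": the shift along the tool's x, y, z in cm; "wx", "wy", "wz": the turn, a rotation vector about the tool's x, y, z in rad; "gripper": the closure, from -1 (fully open) to 1 (shut). A call has 1 to 8 rows; each row is the pose to reach, as a shift and turn from the pose commanded when the call began, along the tool's axes at that moment; what a row does not reach only later rows make up. A row lasts 1/12 s, in which the tool goes at most 41.7 mm and 7.16 degrees, less where a joint would pass 70% of its speed; a pose out of reach is approached as far as the arm can. A call with a gripper value outside its range is refused whole. The fingers move at their own pace and stop on an object; the grip force is fixed at half the most. Time passes only in rows, so rows that repeat a pose let the fingers close. It gives the time, the measured TCP pose, the force and the opening at its end, in the units of the state.
- get_obs(): the state, without advancing time (a new reading comes with each control period).
- capture(name): name is "scene" or "top"; returns a dict with "frame" (420x560x3 uint8, red, green, blue), "z_map" (420x560 float32, mm along the optical axis (not along the pixel's ray), 0 where there is no reading), "vertical_fov" (degrees; the focal length in pixels is half the picture's height over the tangent of half this angle, whatever the lens; pixels are square), "cx", "cy" (the principal point, pixels), "k1" (the pictures are not rectified: a ray, as slopes to the right and down, at radius r is drawn at 1 + k1 r^2 times it, then the intrinsics apply), "xyz" and "rotation" of the camera in the world. Camera axes: x right, y down, z forward; pixel columns grow to the right and rows downward; lengths in mm; the calibration is good to about 2 mm. A picture is of the moment at which its call begins.
- close_job(): hands the job in, once; it reports no verdict.
The state is a dict: "time": time; "joint_positions": joint angles; "dq": joint speeds; "tau": joint torques, N m; "tool_pos": TCP position; "tcp_rot": TCP orientation; "contact_force": force on the tool from outside, world axes, zero at the start; "moment": the same for the moment, N m; "grip_width": finger opening in mm.
Only numpy, scipy, OpenCV 4.12 (cv2) and the standard library are available. Lean on these libraries where they do the work, as an engineer would, in place of code of your own. Each camera call takes 0.05 s, during which the arm holds its last target.

### The job

Clear the two finished brass rollers out of the bench gauge into the pink basket, then draw the jaw back as needed and stand every blue setting block (there are two to four on the bench, leave the grey one alone) upright, side by side and centred on the gauge between anvil and jaw. Slide the jaw gently shut until the whole row is pressed between jaw and anvil, then, leaving it shut, turn the dial's bezel until the red zero mark lies under the tip of the needle, and let go. Do not disturb the other things on the bench.

Things in the scene. Friction and masses are not known exactly. Their poses are not given: they have to be found in the camera images.
- gauge: bench comparator, fixed: dark base plate 130 (its x) x 340 (its y) x 12 mm high, origin at the centre of its underside; place and yaw vary. Along its y: dial at y = +122 mm, fixed steel anvil with its face at y = +50 looking to -y, and the jaw that slides along y. The blocks go on the plate (12 mm above the bench) between anvil and jaw, thick sides touching, block x along gauge x
- anvil_face (a point): centre of the fixed anvil's working face, 32 mm above the bench; the anvil is 64 wide (gauge x), 18 thick, its top 54 mm above the bench; axes as the gauge's
- jaw_face (a point): centre of the sliding jaw's working face (it looks to gauge +y), 32 mm above the bench; jaw plate 64 wide, 12 thick, top 54 mm above the bench; axes as the gauge's
- jaw_handle (a point): centre of the orange upright grip of the sliding jaw: 22 (gauge x) x 24 (gauge y) mm, its top 80 mm above the bench; this point is 62 mm above the bench, 40 mm behind the jaw's face; the 44 mm wide carriage under it is 30 mm above the bench
- jaw (a joint): opening between anvil face and jaw face in m, 0 shut to 0.150 fully open (jaw drawn to gauge -y). About 5 N of friction; it stays where it is left. Pushing the blocks along takes 1 to 1.5 N each more
- bezel_mid (a point): centre of the dial's turning bezel, on its upright axis: black ribbed round rim, 64 mm diameter, from 56 to 82 mm above the bench (this point at 69), on a 50 mm diameter post; grip it across the rim from above. It turns without end either way (about 0.05 N m friction), stays where left, and carries the white dial face with the red zero mark
- zero_mark (a point): middle of the red zero mark (7 mm wide) on the dial face, 25 mm from the dial's axis; it turns with the bezel
- needle_tip (a point): tip of the black dial needle, 25 mm from the dial's axis, lying 1 mm above the face. The needle is geared to the jaw: it points to gauge +x at jaw opening 0 and turns clockwise seen from above by 12 rad per metre of opening; turning the bezel does not move it
- roller1_mid (a point): one of two finished brass rollers, standing upright on the gauge plate between the jaws at the start: 36 mm diameter, 64 mm high (its last 7 mm at each end 26 mm diameter), about 160 g; this point is its centre, 32 mm above its underside
- roller2_mid (a point): one of two finished brass rollers, standing upright on the gauge plate between the jaws at the start: 36 mm diameter, 64 mm high (its last 7 mm at each end 26 mm diameter), about 160 g; this point is its centre, 32 mm above its underside
- basket: pink open plastic basket, fixed: 150 (its x) x 130 (its y) x 55 mm high outside, walls 4 mm; origin at the centre of its underside
- block1_mid (a point): blue metal setting block, an inverted T: foot 70 long (its x) x 28 thick (its y) x 22 mm high, on it a centred grip ridge 40 long (x) x 28 thick x 24 mm high; 46 mm high in all, about 120 g, standing on its foot at the start. This point is its centre, 23 mm above its underside; z up. Two to four blue blocks are present; absent ones read None
- block2_mid (a point): blue metal setting block, an inverted T: foot 70 long (its x) x 28 thick (its y) x 22 mm high, on it a centred grip ridge 40 long (x) x 28 thick x 24 mm high; 46 mm high in all, about 120 g, standing on its foot at the start. This point is its centre, 23 mm above its underside; z up. Two to four blue blocks are present; absent ones read None
- block3_mid (a point): blue metal setting block, an inverted T: foot 70 long (its x) x 28 thick (its y) x 22 mm high, on it a centred grip ridge 40 long (x) x 28 thick x 24 mm high; 46 mm high in all, about 120 g, standing on its foot at the start. This point is its centre, 23 mm above its underside; z up. Two to four blue blocks are present; absent ones read None
- block4_mid (a point): blue metal setting block, an inverted T: foot 70 long (its x) x 28 thick (its y) x 22 mm high, on it a centred grip ridge 40 long (x) x 28 thick x 24 mm high; 46 mm high in all, about 120 g, standing on its foot at the start. This point is its centre, 23 mm above its underside; z up. Two to four blue blocks are present; absent ones read None
- grey_block: grey plastic block of the same shape as the blue ones, not part of the job; origin under its centre
- water: clear water bottle, 62 mm diameter, 190 mm high; not part of the job; origin under its centre
- mouse: black computer mouse 100 x 62 x 22 mm; not part of the job; origin under its centre
- meter: red hand meter 160 x 85 x 38 mm, lying; not part of the job; origin under its centre
- marker: black marker pen 130 mm long, lying; not part of the job; origin under its centre
- driver: screwdriver, lying; not part of the job; origin under its centre

How it is judged (in metres and radians):
On the way, in this order (a step that is already met when the one before it is completed fails the run):
1. both brass rollers are in the pink basket, let go (x of roller1_mid in the frame of basket between -0.072 and 0.072 m and y of roller1_mid in the frame of basket between -0.062 and 0.062 m and z of roller1_mid in the frame of basket between 0 and 0.06 m and x of roller2_mid in the frame of basket between -0.072 and 0.072 m and y of roller2_mid in the frame of basket between -0.062 and 0.062 m and z of roller2_mid in the frame of basket between 0 and 0.06 m and contact force between the fingers and roller1 below 0.1 N and contact force between the fingers and roller2 below 0.1 N), for 0.3 s.
2. every blue block stands upright and centred on the gauge between anvil and jaw, let go (x of block1_mid in the frame of anvil_face between -0.015 and 0.015 m and y of block1_mid in the frame of anvil_face between -0.14 and -0.008 m and height (world z) of each of block1_mid, block2_mid, block3_mid, block4_mid below 0.042 m and angle between each of block1_mid, block2_mid, block3_mid, block4_mid's own z axis and vertical below 0.15 rad and angle between the x axis of each of block1_mid, block2_mid, block3_mid, block4_mid and the x axis of gauge, either way round below 0.2 rad and x of block2_mid in the frame of anvil_face between -0.015 and 0.015 m and y of block2_mid in the frame of anvil_face between -0.14 and -0.008 m and x of block3_mid in the frame of anvil_face between -0.015 and 0.015 m and y of block3_mid in the frame of anvil_face between -0.14 and -0.008 m and x of block4_mid in the frame of anvil_face between -0.015 and 0.015 m and y of block4_mid in the frame of anvil_face between -0.14 and -0.008 m and contact force between the fingers and block1 below 0.1 N and contact force between the fingers and block2 below 0.1 N and contact force between the fingers and block3 below 0.1 N and contact force between the fingers and block4 below 0.1 N), for 0.3 s.
3. the row is pressed between jaw and anvil with at least 2 N at both (x of block1_mid in the frame of anvil_face between -0.015 and 0.015 m and y of block1_mid in the frame of anvil_face between -0.14 and -0.008 m and height (world z) of each of block1_mid, block2_mid, block3_mid, block4_mid below 0.042 m and angle between each of block1_mid, block2_mid, block3_mid, block4_mid's own z axis and vertical below 0.15 rad and angle between the x axis of each of block1_mid, block2_mid, block3_mid, block4_mid and the x axis of gauge, either way round below 0.2 rad and x of block2_mid in the frame of anvil_face between -0.015 and 0.015 m and y of block2_mid in the frame of anvil_face between -0.14 and -0.008 m and x of block3_mid in the frame of anvil_face between -0.015 and 0.015 m and y of block3_mid in the frame of anvil_face between -0.14 and -0.008 m and x of block4_mid in the frame of anvil_face between -0.015 and 0.015 m and y of block4_mid in the frame of anvil_face between -0.14 and -0.008 m and (contact force between jaw and block1 above 2 N or contact force between jaw and block2 above 2 N or contact force between jaw and block3 above 2 N or contact force between jaw and block4 above 2 N) and (contact force between anvil and block1 above 2 N or contact force between anvil and block2 above 2 N or contact force between anvil and block3 above 2 N or contact force between anvil and block4 above 2 N)), for 0.1 s.
4. with the jaw still shut on the row, the red zero mark lies under the needle's tip (x of block1_mid in the frame of anvil_face between -0.015 and 0.015 m and y of block1_mid in the frame of anvil_face between -0.14 and -0.008 m and height (world z) of each of block1_mid, block2_mid, block3_mid, block4_mid below 0.042 m and angle between each of block1_mid, block2_mid, block3_mid, block4_mid's own z axis and vertical below 0.15 rad and angle between the x axis of each of block1_mid, block2_mid, block3_mid, block4_mid and the x axis of gauge, either way round below 0.2 rad and x of block2_mid in the frame of anvil_face between -0.015 and 0.015 m and y of block2_mid in the frame of anvil_face between -0.14 and -0.008 m and x of block3_mid in the frame of anvil_face between -0.015 and 0.015 m and y of block3_mid in the frame of anvil_face between -0.14 and -0.008 m and x of block4_mid in the frame of anvil_face between -0.015 and 0.015 m and y of block4_mid in the frame of anvil_face between -0.14 and -0.008 m and y of any of block1_mid, block2_mid, block3_mid, block4_mid in the frame of jaw_face below 0.0165 m and y of any of block1_mid, block2_mid, block3_mid, block4_mid in the frame of anvil_face above -0.0165 m and horizontal distance between zero_mark and needle_tip below 0.0035 m), for 0.2 s.
At the end, for the whole second after the job is handed in: both rollers in the basket; every blue block upright on the gauge between anvil and jaw, within 15 mm of its centre line and 0.2 rad of square, touching jaw and anvil (gaps under 2.5 mm); middle of the zero mark within 3.5 mm of the needle tip; bezel at rest (all of step 4 and x of roller1_mid in the frame of basket between -0.072 and 0.072 m and y of roller1_mid in the frame of basket between -0.062 and 0.062 m and z of roller1_mid in the frame of basket between 0 and 0.06 m and x of roller2_mid in the frame of basket between -0.072 and 0.072 m and y of roller2_mid in the frame of basket between -0.062 and 0.062 m and z of roller2_mid in the frame of basket between 0 and 0.06 m and velocity of joint bezel between -0.05 and 0.05 rad/s).
It fails at once if another thing on the bench is pushed more than 40 mm or tipped over (distance of any of grey_block, water, mouse, meter, marker, driver from where it was at the start of the episode above 0.04 m or angle between water's own z axis and vertical above 0.6 rad).
It fails at once if the row is squeezed with more than 45 N by the hand on the jaw ((contact force between jaw and block1 above 45 N or contact force between jaw and block2 above 45 N or contact force between jaw and block3 above 45 N or contact force between jaw and block4 above 45 N) and contact force between the fingers and jaw above 1 N).
Of block1, block2, block3, block4 only 2 to 4 are there at a start; the rules pass over those that are not, and their reading is None.
At some moment in a run one of block1, block2, block3, block4 may be knocked a few centimetres aside while the robot is not near it.
Once in a run the grip may slacken for a moment while it holds something.
It also fails if it takes over 210 s, if anything falls off the work surface, if the arm or the gripper's body presses on something with over 40 N, if the wrist force passes 120 N, or if a joint passes its speed limit or range.

## Working session

There is one attempt and no reset: what is moved stays moved. The work goes in short steps, Python scripts to look and compute and a shell command to move; the robot and the scene stay as the last step left them, time stands still between calls to the robot, and variables do not carry over. Pictures are saved under pics/ and viewed, and the job is handed in when it is done.

```bash
ls -la; mkdir -p pics; cat > h.py <<'E'
from plant import *
import numpy as np, cv2
def cam(c):
    h=c['frame'].shape[0]; f=h/2/np.tan(np.radians(c['vertical_fov'])/2)
    return f,c['cx'],c['cy'],c['k1'],np.array(c['xyz'],float),np.array(c['rotation'],float)
def rays(c,uv):
    f,cx,cy,k1,p,R=cam(c)
    uv=np.atleast_2d(np.array(uv,float)); d=np.stack([(uv[:,0]-cx)/f,(uv[:,1]-cy)/f],1)
    s=d.copy()
    for _ in range(20):
        s=d/(1+k1*(s**2).sum(1,keepdims=True))
    return np.c_[s,np.ones(len(s))]
def atz(c,uv,z):
    f,cx,cy,k1,p,R=cam(c)
    r=rays(c,uv)@R.T
    t=(z-p[2])/r[:,2]
    return p+r*t[:,None]
def cloud(c):
    h,w=c['z_map'].shape
    u,v=np.meshgrid(np.arange(w),np.arange(h))
    r=rays(c,np.c_[u.ravel(),v.ravel()])
    P=(r*c['z_map'].ravel()[:,None])@cam(c)[5].T+cam(c)[4]
    P[c['z_map'].ravel()==0]=np.nan
    return P.reshape(h,w,3)
def proj(c,P):
    f,cx,cy,k1,p,R=cam(c)
    q=(np.atleast_2d(P)-p)@R
    s=q[:,:2]/q[:,2:]
    s=s*(1+k1*(s**2).sum(1,keepdims=True))
    return np.c_[s[:,0]*f+cx,s[:,1]*f+cy]
def save(c,n):
    cv2.imwrite('pics/'+n+'.png',c['frame'][:,:,::-1])
E
python3 - <<'E'
from h import *
o=get_obs(); print(o)
for n in ('scene','top'):
    c=capture(n); save(c,n+'0'); np.savez(n+'0.npz',**c)
    print(n,{k:np.array(v).tolist() for k,v in c.items() if k not in('frame','z_map')})
E
```

```text
total 12
drwxr-xr-x  3 agent agent 4096 Dec  7 04:24 .
drwxr-xr-x 23 root  root  4096 Dec  7 04:24 ..
drwxr-xr-x  2 agent agent 4096 Dec  7 04:24 pics
{'time': 0.0, 'joint_positions': array([-1.25499979e+00,  3.42752879e-01,  1.52502297e+00, -2.40017058e-05,
        1.27539224e+00, -1.45999823e-01]), 'dq': array([ 0.00096193,  0.0009416 , -0.00089241,  0.00046178, -0.00069079,
       -0.0003014 ]), 'tau': array([-2.27069642e-03, -4.31250179e+01, -2.44225574e+01,  7.16648530e-02,
        5.58863988e-02, -1.41189844e-04]), 'tool_pos': array([ 233.80235345, -469.60819909,  226.02723634]), 'tcp_rot': array([3.01015988, 1.56922073, 1.90116692]), 'contact_force': array([0.27099527, 0.54424223, 0.28890328]), 'moment': array([ 0.00950211,  0.01736937, -0.01692256]), 'grip_width': 91.81271890020658}
scene {'vertical_fov': 49.510317202592205, 'cx': 284.7644198400823, 'cy': 207.365656254865, 'k1': 0.05351002833261461, 'xyz': [1302.7026287498586, -142.69230764105546, 1153.0451723895742], 'rotation': [-2.570275980145192, 0.012520241980892965, 1.341369616787769]}
top {'vertical_fov': 54.07249749779718, 'cx': 285.2892932057385, 'cy': 212.1634674868485, 'k1': 0.015388083974329838, 'xyz': [359.4527674262394, -16.515618053746955, 1475.3284189156172], 'rotation': [-2.974491393088227, 0.009074310791575835, -1.5663174876524217]}
```

```bash
cat >> h.py <<'E'
from scipy.spatial.transform import Rotation as Ro
_cam=cam
def cam(c):
    f,cx,cy,k1,p,r=_cam(c)
    return f,cx,cy,k1,p,Ro.from_euler('xyz',r).as_matrix()
E
python3 - <<'E'
from h import *
for n in ('scene','top'):
    c=dict(np.load(n+'0.npz')); P=cloud(c)
    print(n,[P[v,u].round(0).tolist() for u,v in ((100,100),(280,210),(280,300),(400,300))])
E
```

```text
scene [[-16.0, -520.0, -2.0], [592.0, -6.0, 14.0], [859.0, -67.0, -1.0], [934.0, 240.0, 4.0]]
top [[nan, nan, nan], [613.0, 17.0, 20.0], [296.0, 15.0, 1.0], [298.0, -403.0, 5.0]]
```

View pics/scene0.png

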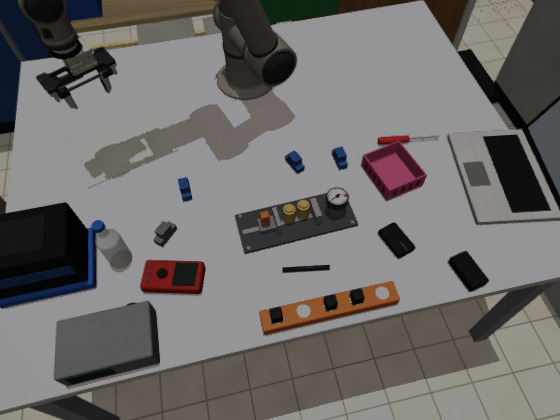

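View pics/top0.png

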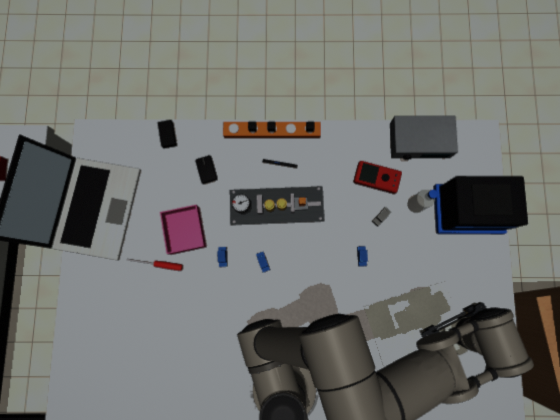

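```bash
python3 - <<'E'
from h import *
for n,(a,b,w,h) in (('scene',(170,120,280,150)),('top',(150,150,280,140))):
    c=dict(np.load(n+'0.npz'))
    im=c['frame'][b:b+h,a:a+w]; im=cv2.resize(im,None,fx=2.8,fy=2.8,interpolation=cv2.INTER_CUBIC)
    cv2.imwrite('pics/%s0z.png'%n,im[:,:,::-1])
E
```

```text
(no output)
```

View pics/scene0z.png

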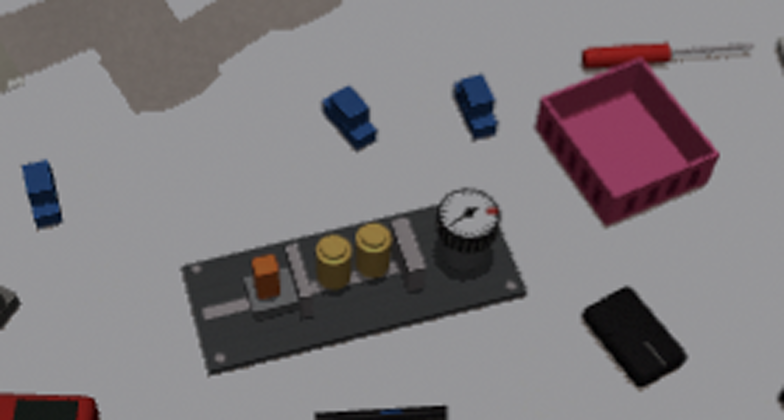

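View pics/top0z.png

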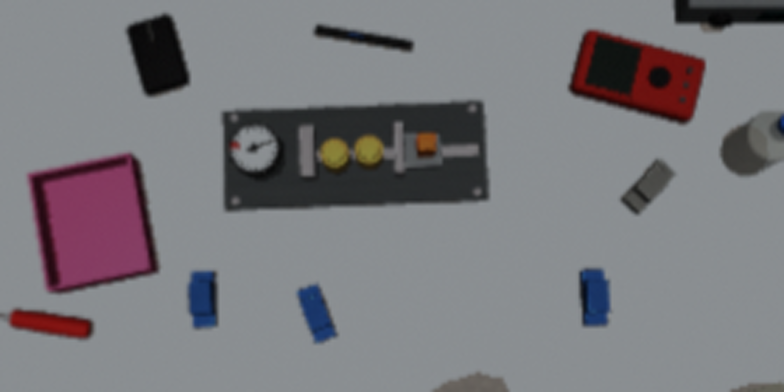

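```bash
cat >> h.py <<'E'
def hsv(c): return cv2.cvtColor(c['frame'],cv2.COLOR_RGB2HSV)
MASK={'blue':((105,110,40),(125,255,255)),'orange':((3,150,90),(14,255,255)),'brass':((20,110,70),(34,255,255)),'pink':((155,90,60),(175,255,255)),'dark':((60,0,25),(130,90,75))}
def comps(c,name,amin=20,box=None):
    m=cv2.inRange(hsv(c),*MASK[name])
    if box is not None:
        b=np.zeros_like(m); b[box[1]:box[3],box[0]:box[2]]=1; m=m*b
    n,l,s,ce=cv2.connectedComponentsWithStats(m)
    return [(s[i],ce[i],l==i) for i in range(1,n) if s[i][4]>=amin]
E
python3 - <<'E'
from h import *
for n in ('scene','top'):
    c=dict(np.load(n+'0.npz')); P=cloud(c); f=cam(c)[0]; print(n,f)
    for k in ('blue','orange','brass','pink'):
        for s,ce,m in comps(c,k,20):
            q=P[m]; q=q[np.isfinite(q[:,0])]
            print(k,s.tolist(),ce.round(1),len(q),np.median(q,0).round(0) if len(q) else '', 'zpct',np.percentile(q[:,2],[5,50,95]).round(0) if len(q) else '')
    q=P[:,:,2]; 
# hsv of plate
c=dict(np.load('top0.npz')); H=hsv(c)
for u,v in ((240,195),(300,220),(318,190),(200,160),(100,190)): print((u,v),H[v,u])
c=dict(np.load('scene0.npz')); H=hsv(c)
for u,v in ((250,230),(300,235),(345,230),(395,240)): print((u,v),H[v,u])
E
```

```text
scene 455.4173636080606
blue [0, 0, 42, 51, 833] [16.6 22.1] 830 [-725. -900. -122.] zpct [-236. -122.  -32.]
blue [66, 0, 36, 21, 611] [82.3  9.1] 606 [-811. -634. -156.] zpct [-197. -156. -111.]
blue [0, 32, 20, 39, 261] [ 7.1 52.6] 261 [ -725. -1010.  -269.] zpct [-337. -269. -188.]
blue [0, 71, 19, 51, 540] [ 8.6 98.4] 537 [ -726. -1139.  -523.] zpct [-645. -523. -415.]
blue [333, 147, 14, 22, 177] [340.5 157.2] 177 [463. 220.  39.] zpct [12. 39. 50.]
blue [286, 151, 15, 12, 104] [293.2 156.5] 104 [426.  75.  46.] zpct [24. 46. 50.]
blue [290, 162, 14, 11, 74] [297.8 166.8] 72 [454.  84.  22.] zpct [ 9. 22. 28.]
blue [178, 177, 14, 24, 192] [184.6 188.5] 192 [ 467. -270.   41.] zpct [12. 41. 49.]
blue [0, 220, 104, 88, 1260] [ 62.3 276.9] 1255 [ 702. -595.   29.] zpct [ 11.  29. 189.]
blue [0, 266, 74, 21, 318] [ 37.8 275.3] 315 [ 702. -638.  119.] zpct [ 98. 119. 131.]
orange [260, 211, 9, 8, 56] [264.1 214.4] 56 [637. -60.  79.] zpct [77. 79. 83.]
orange [260, 282, 139, 50, 1837] [328.  306.9] 1830 [922.  33.  36.] zpct [32. 36. 40.]
brass [297, 200, 13, 11, 112] [303.1 204.8] 
[... 502 characters left out ...]
2, 13, 20, 147] [262.5 261.6] 147 [426.  76.  43.] zpct [18. 43. 50.]
orange [223, 122, 97, 14, 862] [271.  129.2] 859 [909.  51.  34.] zpct [29. 34. 39.]
orange [299, 198, 7, 6, 36] [301.8 200.3] 36 [638. -60.  78.] zpct [73. 78. 82.]
brass [265, 199, 10, 11, 86] [269.1 204.1] 86 [624.  54.  72.] zpct [13. 72. 80.]
brass [277, 198, 10, 11, 87] [281.2 202.9] 87 [628.  12.  71.] zpct [12. 71. 78.]
pink [160, 205, 44, 49, 1464] [182.9 229.8] 1462 [541. 366.   5.] zpct [-2.  5. 55.]
(240, 195) [108  14  94]
(300, 220) [100  17  44]
(318, 190) [110  13  57]
(200, 160) [ 0  0 11]
(100, 190) [ 0  0 10]
(250, 230) [174  11 118]
(300, 235) [105  10  50]
(345, 230) [120   5 152]
(395, 240) [ 0  0 17]
```

```bash
cat >> h.py <<'E'
from scipy.optimize import minimize
def box(x0,x1,y0,y1,z0,z1): return np.array([[x,y,z] for x in(x0,x1) for y in(y0,y1) for z in(z0,z1)],float)
TB=[box(-35,35,-14,14,0,22),box(-20,20,-14,14,22,46)]
PL=[box(-65,65,-170,170,0,12)]
a_=np.linspace(0,2*np.pi,40,endpoint=False)
def cyl(r,z0,z1): return np.array([[r*np.cos(t),r*np.sin(t),z] for t in a_ for z in(z0,z1)])
BK=[box(-75,75,-65,65,0,55)]
S=8
def render(c,parts,pose,win,zoff=0):
    x,y,th=pose; R=np.array([[np.cos(th),-np.sin(th),0],[np.sin(th),np.cos(th),0],[0,0,1]])
    u0,v0,u1,v1=win
    m=np.zeros(((v1-v0)*S,(u1-u0)*S),np.uint8)
    for p in parts:
        q=proj(c,p@R.T+[x,y,zoff]); q=((q+0.5-[u0,v0])*S)
        h=cv2.convexHull(np.round(q*16).astype(np.int32))
        cv2.fillConvexPoly(m,h,255,shift=4)
    return cv2.resize(m,(u1-u0,v1-v0),interpolation=cv2.INTER_AREA)/255.
def fit(cs,masks,parts,p0,zoff=0,step=(6,6,.15)):
    wins=[]
    for m in masks:
        v,u=np.nonzero(m); wins.append((u.min()-12,v.min()-12,u.max()+13,v.max()+13))
    def cost(p):
        return sum(((render(c,parts,p,w,zoff)-m[w[1]:w[3],w[0]:w[2]])**2).sum() for c,m,w in zip(cs,masks,wins))
    best=None
    p0=np.array(p0,float)
    for k in range(2):
        sim=np.array([p0]+[p0+np.eye(3)[i]*step[i] for i in range(3)])
        r=minimize(cost,p0,method='Nelder-Mead',options=dict(initial_simplex=sim,xatol=.02,fatol=.01,maxiter=400)); p0=r.x
    return r.x,r.fun
def ellipse_mask(c,win_c,rad,thr): pass
E
python3 - <<'E'
from h import *
cs=[dict(np.load(n+'0.npz')) for n in('scene','top')]
def bluem(c,g):
    H=hsv(c); m=cv2.inRange(H,(100,90,20),(130,255,255))>0
    z=np.zeros_like(m); uv=proj(c,[[g[0],g[1],23]])[0].astype(int)
    z[uv[1]-22:uv[1]+23,uv[0]-22:uv[0]+23]=True
    return m&z
for g,ths in (((443,219),(0,)),((436,77),(-.5,)),((448,-270),(0,))):
    ms=[bluem(c,g) for c in cs]
    for sel in ([0],[1],[0,1]):
        rs=[fit([cs[i] for i in sel],[ms[i] for i in sel],TB,(*g,t)) for t in (0,.6,-.6)]
        r=min(rs,key=lambda r:r[1]); print('block',g,sel,r[0].round(2),round(r[1],1),[int(m.sum()) for m in ms])
c=cs[1]
H=hsv(c); m=(H[:,:,2]<105)
bx=np.zeros_like(m); bx[180:232,222:332]=1
m=(m&bx).astype(np.uint8)
cn,_=cv2.findContours(m,cv2.RETR_EXTERNAL,cv2.CHAIN_APPROX_NONE); k=max(cn,key=cv2.contourArea)
m2=cv2.drawContours(np.zeros_like(m),[k],-1,1,-1)>0
print(m2.sum()); cv2.imwrite('pics/pm.png',m2*255)
r=fit([c],[m2],PL,(635,20,0)); print('gauge top',r)
for i,n in ((0,'scene'),(1,'top')):
    c=cs[i]; m=cv2.inRange(hsv(c),(150,60,30),(178,255,255))
    cn,_=cv2.findContours(m,cv2.RETR_EXTERNAL,cv2.CHAIN_APPROX_NONE); k=max(cn,key=cv2.contourArea)
    m2=cv2.drawContours(np.zeros_like(m),[k],-1,1,-1)>0
    print('basket',n,min([fit([c],[m2],BK,(540,370,t)) for t in (0,.2,-.2,1.5,1.3,1.8)],key=lambda r:r[1]))
E
```

```text
block (443, 219) [0] [ 4.4434e+02  2.2200e+02 -6.0000e-02] 28.4 [224, 164]
block (443, 219) [1] [4.4646e+02 2.2188e+02 1.1000e-01] 22.3 [224, 164]
block (443, 219) [0, 1] [ 4.4550e+02  2.2165e+02 -2.0000e-02] 60.4 [224, 164]
block (436, 77) [0] [4.2648e+02 7.8490e+01 2.8000e-01] 27.4 [244, 155]
block (436, 77) [1] [4.2954e+02 7.7610e+01 3.7000e-01] 10.6 [244, 155]
block (436, 77) [0, 1] [4.2819e+02 7.8160e+01 3.2000e-01] 48.1 [244, 155]
block (448, -270) [0] [ 4.4698e+02 -2.7183e+02  8.0000e-02] 18.1 [214, 177]
block (448, -270) [1] [ 4.5147e+02 -2.7256e+02  5.0000e-02] 16.0 [214, 177]
block (448, -270) [0, 1] [ 4.5058e+02 -2.7194e+02  8.0000e-02] 40.5 [214, 177]
3390
gauge top (array([6.32699483e+02, 3.03270167e+01, 4.23673334e-02]), np.float64(24.170196078431374))
basket scene (array([5.38062232e+02, 3.61859695e+02, 2.17526360e-01]), np.float64(29.777347174163783))
basket top (array([5.41479029e+02, 3.61360040e+02, 2.10120461e-01]), np.float64(33.415594002306804))[ WARN:0@3.013] global loadsave.cpp:1063 imwrite_ Unsupported depth image for selected encoder is fallbacked to CV_8U.
```

View pics/pm.png

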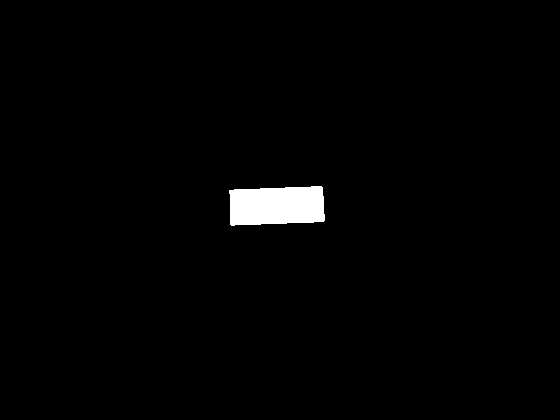

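```bash
cat >> h.py <<'E'
RL=[cyl(13,0,7),cyl(18,7,57),cyl(13,57,64)]
def lm(c,lo,hi,P,r=20):
    m=cv2.inRange(hsv(c),lo,hi)>0
    z=np.zeros_like(m); uv=proj(c,[P])[0].round().astype(int)
    z[uv[1]-r:uv[1]+r+1,uv[0]-r:uv[0]+r+1]=True
    m=(m&z).astype(np.uint8)
    n,l,s,ce=cv2.connectedComponentsWithStats(m)
    i=1+np.argmax(s[1:,4]); return l==i
E
python3 - <<'E'
from h import *
cs=[dict(np.load(n+'0.npz')) for n in('scene','top')]
for g in ((628,54),(630,12)):
    ms=[]
    for c in cs:
        m=cv2.inRange(hsv(c),(16,80,20),(38,255,255))>0
        u,v=np.meshgrid(np.arange(560),np.arange(420)); 
        P=cloud(c); 
        cc=proj(c,[[g[0],g[1],44]])[0]; m&=np.hypot(u-cc[0],v-cc[1])<14
        # keep nearest to this roller rather than other
        a=P[:,:,1]; m&=(np.nan_to_num(a)>33)==(g[1]>33)
        ms.append(m)
    for sel in ([0],[1],[0,1]):
        r=fit([cs[i] for i in sel],[ms[i] for i in sel],RL,(*g,0),zoff=12); print('roller',sel,r[0].round(1),round(r[1],1),[int(m.sum()) for m in ms])
HB=[box(-11,11,-12,12,44,80)]
ms=[lm(c,(2,110,40),(16,255,255),(637,-60,65),12) for c in cs]
for sel in ([0],[1],[0,1]):
    r=fit([cs[i] for i in sel],[ms[i] for i in sel],HB,(636,-60,0.042)); print('handle',sel,r[0].round(2),round(r[1],1),[int(m.sum()) for m in ms])
# dial white face
G=np.array([632.7,30.3]); th=.042
d=G+122*np.array([-np.sin(th),np.cos(th)]); print('dial pred',d)
for c in cs:
    uv=proj(c,[[d[0],d[1],82]])[0]
    H=hsv(c); m=((H[:,:,2]>110)).astype(np.uint8); z=np.zeros_like(m); a,b=uv.round().astype(int); z[b-13:b+14,a-13:a+14]=1; m&=z
    v,u=np.nonzero(m); P=atz(c,np.c_[u,v],82)
    mr=cv2.inRange(H,(0,120,60),(8,255,255))|cv2.inRange(H,(172,120,60),(180,255,255)); mr=mr*z
    vr,ur=np.nonzero(mr); Pr=atz(c,[[ur.mean(),vr.mean()]],82)[0] if len(ur) else None
    print(uv,len(u),P.mean(0).round(1),'red',len(ur),Pr)
    p=cloud(c)[mr>0]; print(np.median(p,0) if len(p) else '')
E
```

```text
roller [0] [6.226e+02 5.510e+01 2.000e-01] 12.3 [226, 113]
roller [1] [6.268e+02 5.450e+01 1.000e-01] 3.0 [226, 113]
roller [0, 1] [6.242e+02 5.460e+01 1.000e-01] 29.3 [226, 113]
roller [0] [6.275e+02 1.170e+01 1.000e-01] 6.7 [211, 110]
roller [1] [6.313e+02 1.210e+01 1.000e-01] 3.1 [211, 110]
roller [0, 1] [6.291e+02 1.170e+01 1.000e-01] 20.7 [211, 110]
handle [0] [ 6.3766e+02 -5.9630e+01 -6.0000e-02] 14.2 [131, 59]
handle [1] [ 6.3846e+02 -6.0200e+01 -4.0000e-02] 2.9 [131, 59]
handle [0, 1] [ 6.3818e+02 -5.9790e+01 -7.0000e-02] 17.7 [131, 59]
dial pred [627.57750632 152.19241182]
[336.65576569 196.34199881] 420 [612.8 160.3  82. ] red 4 [629.07129386 177.81807429  82.        ]
[629.70903846 177.51713924  83.96079042]
[240.40757962 202.55725255] 231 [626.1 166.7  82. ] red 3 [632.97947836 177.90973044  82.        ]
[633.75534756 178.46122552  78.04776956]
```

```bash
cat >> h.py <<'E'
def goal(x,y,z,psi,o=None):
    o=o or get_obs(); R=Ro.from_euler('xyz',o['tcp_rot']).as_matrix()
    zc=np.arctan2(R[1,2],R[0,2]); 
    print('pose',o['tool_pos'].round(1),'psi',round(zc,3),'j',o['joint_positions'].round(2),'F',o['contact_force'].round(1),'w',round(o['grip_width'],1),'t',round(o['time'],2))
    for k in (0,1):
        p=psi+k*np.pi; Z=np.array([np.cos(p),np.sin(p),0]); X=np.array([0,0,-1.]); D=np.stack([X,np.cross(Z,X),Z],1)
        rv=Ro.from_matrix(R.T@D).as_rotvec()
        if k==0 or True:
            d=R.T@(np.array([x,y,z])-o['tool_pos'])/10
            dpsi=(p-zc+np.pi)%(2*np.pi)-np.pi
            q=o['joint_positions']; dj1=np.arctan2(y,x)-np.arctan2(o['tool_pos'][1],o['tool_pos'][0])
            print('t',d.round(2),'w',rv.round(3),'rows T',round(np.linalg.norm(d)*10/41.7,1),'R',round(np.degrees(np.linalg.norm(rv))/7.16,1),'dpsi',round(dpsi,2),'j6? ',round(q[5]+dj1-dpsi,2),round(q[5]-dj1+dpsi,2))
def pose(): 
    o=get_obs(); R=Ro.from_euler('xyz',o['tcp_rot']).as_matrix(); print(R.round(3).tolist())
E
python3 - <<'E'
from h import *
pose(); goal(630,12,226,0.042)
E
```

```text
[[-0.0, 0.895, 0.446], [0.001, 0.446, -0.895], [-1.0, 0.0, -0.001]]
pose [ 233.8 -469.7  226.1] psi -1.109 j [-1.25  0.34  1.52 -0.    1.28 -0.15] F [-0.3 -0.5  0.1] w 91.8 t 0.1
t [  0.06  56.93 -25.47] w [-1.151e+00 -1.000e-03 -1.000e-03] rows T 15.0 R 9.2 dpsi 1.15 j6?  -0.17 -0.12
t [  0.06  56.93 -25.47] w [ 1.991e+00 -1.000e-03  1.000e-03] rows T 15.0 R 15.9 dpsi -1.99 j6?  2.97 -3.26
```

```bash
python3 -m creep '[{"ty":28,"tz":-12.7,"wx":-0.9,"gripper":-1},{"ty":28,"tz":-12.7,"wx":-0.9,"gripper":-1},{"ty":28,"tz":-12.7,"wx":-0.9,"gripper":-1},{"ty":28,"tz":-12.7,"wx":-0.9,"gripper":-1},{"ty":28,"tz":-12.7,"wx":-0.9,"gripper":-1},{"ty":28,"tz":-12.7,"wx":-0.9,"gripper":-1},{"ty":28,"tz":-12.7,"wx":-0.9,"gripper":-1},{"ty":28,"tz":-12.7,"wx":-0.9,"gripper":-1}]'
python3 - <<'E'
from h import *
goal(629,12,130,0.042)
E
```

```text
pose [ 233.8 -469.7  226.1] psi -1.109 j [-1.25  0.34  1.52 -0.    1.28 -0.15] F [-0.3 -0.5  0.1] w 91.8 t 0.1
t [  9.66  56.84 -25.5 ] w [-1.151e+00 -1.000e-03 -1.000e-03] rows T 15.1 R 9.2 dpsi 1.15 j6?  -0.17 -0.12
t [  9.66  56.84 -25.5 ] w [ 1.991e+00 -1.000e-03  1.000e-03] rows T 15.1 R 15.9 dpsi -1.99 j6?  2.97 -3.26validation failed for argument at $[0]...
```

```bash
python3 -m creep '[{"tx":0,"ty":2,"tz":-1,"wx":-0.1,"wy":0,"wz":0,"gripper":-1}]'; echo; python3 -m creep '[{"tx":0,"ty":28,"tz":-12.7,"wx":-0.8,"wy":0,"wz":0,"gripper":-1},{"tx":0,"ty":28,"tz":-12.7,"wx":-0.8,"wy":0,"wz":0,"gripper":-1},{"tx":0,"ty":28,"tz":-12.7,"wx":-0.8,"wy":0,"wz":0,"gripper":-1},{"tx":0,"ty":28,"tz":-12.7,"wx":-0.8,"wy":0,"wz":0,"gripper":-1},{"tx":0,"ty":28,"tz":-12.7,"wx":-0.8,"wy":0,"wz":0,"gripper":-1},{"tx":0,"ty":28,"tz":-12.7,"wx":-0.8,"wy":0,"wz":0,"gripper":-1},{"tx":0,"ty":28,"tz":-12.7,"wx":-0.8,"wy":0,"wz":0,"gripper":-1},{"tx":0,"ty":28,"tz":-12.7,"wx":-0.8,"wy":0,"wz":0,"gripper":-1}]'
python3 - <<'E'
from h import *
goal(629,12,130,0.042)
E
```

```text
time: 0.18
tool_pos: [245.9, -454.0, 226.1]
tcp_rot: [-1.578, 1.57, -2.59]
contact_force: [0.2, -0.6, -0.4]
grip_width: 91.5

time: 0.85
tool_pos: [418.3, -191.4, 226.6]
tcp_rot: [1.525, 1.569, 1.322]
contact_force: [-1.3, -0.2, -0.4]
grip_width: 91.9
pose [ 418.3 -191.4  226.6] psi -0.203 j [-0.6   0.22  1.69  0.    1.23 -0.39] F [-1.3 -0.2 -0.4] w 91.9 t 0.85
t [ 9.7  24.16 16.54] w [-0.245  0.    -0.002] rows T 7.4 R 2.0 dpsi 0.25 j6?  -0.19 -0.6
t [ 9.7  24.16 16.54] w [ 2.897e+00 -2.000e-03 -0.000e+00] rows T 7.4 R 23.2 dpsi -2.9 j6?  2.95 -3.74
```

```bash
python3 -m creep '[{"tx":9.7,"ty":24.2,"tz":16.5,"wx":-0.245,"wy":0,"wz":0,"gripper":-1},{"tx":9.7,"ty":24.2,"tz":16.5,"wx":-0.245,"wy":0,"wz":0,"gripper":-1},{"tx":9.7,"ty":24.2,"tz":16.5,"wx":-0.245,"wy":0,"wz":0,"gripper":-1},{"tx":9.7,"ty":24.2,"tz":16.5,"wx":-0.245,"wy":0,"wz":0,"gripper":-1},{"tx":9.7,"ty":24.2,"tz":16.5,"wx":-0.245,"wy":0,"wz":0,"gripper":-1},{"tx":9.7,"ty":24.2,"tz":16.5,"wx":-0.245,"wy":0,"wz":0,"gripper":-1},{"tx":9.7,"ty":24.2,"tz":16.5,"wx":-0.245,"wy":0,"wz":0,"gripper":-1},{"tx":9.7,"ty":24.2,"tz":16.5,"wx":-0.245,"wy":0,"wz":0,"gripper":-1}]'
python3 - <<'E'
from h import *
goal(629,12,35,0.042)
for n in ('scene','top'):
    c=capture(n); np.savez(n+'1.npz',**c)
    im=c['frame']; uv=proj(c,[get_obs()['tool_pos']])[0]; print(uv)
    a,b=(uv-[100,75]).astype(int); im=np.ascontiguousarray(cv2.resize(im[b:b+150,a:a+200],None,fx=4,fy=4))
    cv2.circle(im,(int((uv[0]-a+.5)*4),int((uv[1]-b+.5)*4)),3,(0,255,0),-1)
    cv2.imwrite('pics/%s1.png'%n,im[:,:,::-1])
E
```

```text
time: 1.52
tool_pos: [629.8, 10.9, 126.9]
tcp_rot: [2.515, 1.568, 2.554]
contact_force: [-0.8, 0.3, 0.6]
grip_width: 91.8
pose [629.8  10.9 126.9] psi 0.039 j [-0.1   0.62  1.35  0.    1.17 -0.14] F [-0.8  0.3  0.6] w 91.8 t 1.52
t [ 9.19  0.1  -0.06] w [-0.003 -0.002 -0.001] rows T 2.2 R 0.0 dpsi 0.0 j6?  -0.15 -0.14
t [ 9.19  0.1  -0.06] w [ 3.138e+00 -2.000e-03  3.000e-03] rows T 2.2 R 25.1 dpsi -3.14 j6?  3.0 -3.28
[288.49062503 198.0741939 ]
[281.49102361 199.77867108]
```

View pics/scene1.png

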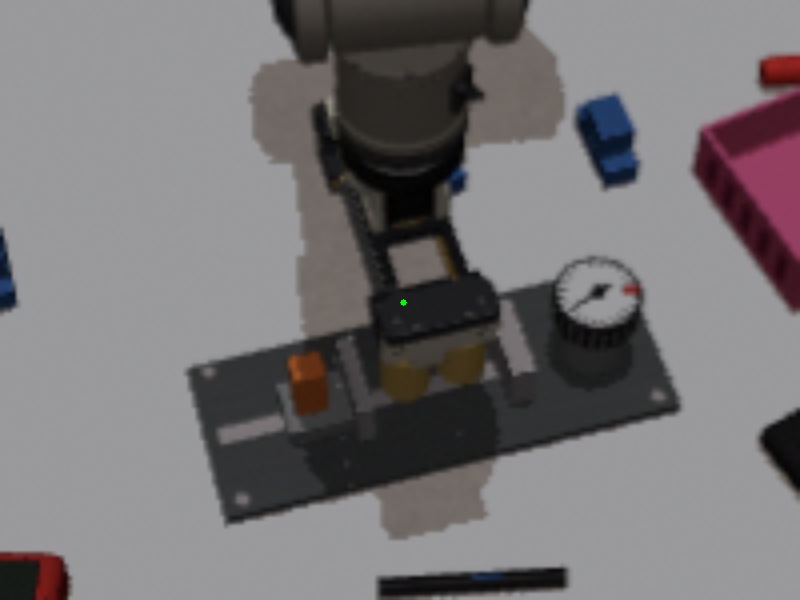

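View pics/top1.png

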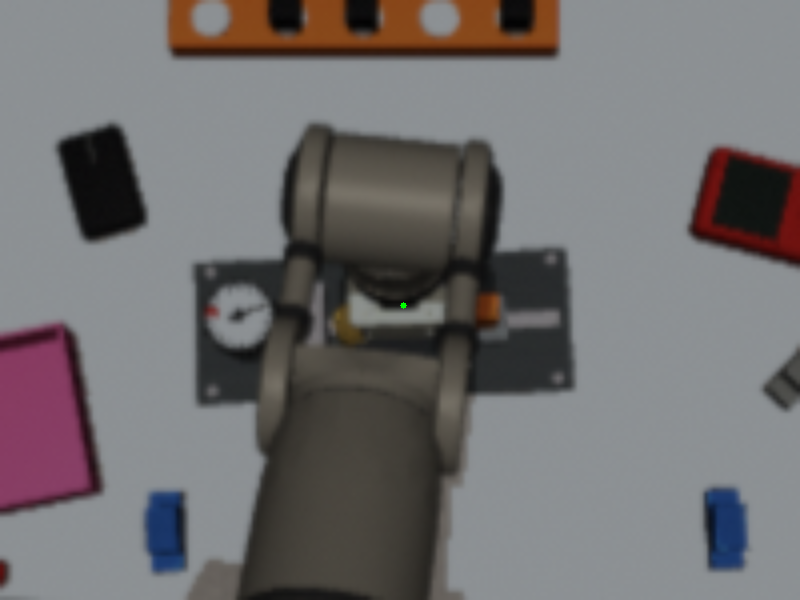

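```bash
python3 -m creep '[{"tx":4,"ty":0.1,"tz":0,"wx":0,"wy":0,"wz":0,"gripper":-1},{"tx":8,"ty":0.1,"tz":0,"wx":0,"wy":0,"wz":0,"gripper":-1},{"tx":9.2,"ty":0.1,"tz":0,"wx":0,"wy":0,"wz":0,"gripper":-1},{"tx":9.2,"ty":0.1,"tz":0,"wx":0,"wy":0,"wz":0,"gripper":-1},{"tx":9.2,"ty":0.1,"tz":0,"wx":0,"wy":0,"wz":0,"gripper":-1}]'
echo; python3 -m creep '[{"tx":0,"ty":0,"tz":0,"wx":0,"wy":0,"wz":0,"gripper":1},{"tx":0,"ty":0,"tz":0,"wx":0,"wy":0,"wz":0,"gripper":1},{"tx":0,"ty":0,"tz":0,"wx":0,"wy":0,"wz":0,"gripper":1},{"tx":0,"ty":0,"tz":0,"wx":0,"wy":0,"wz":0,"gripper":1},{"tx":0,"ty":0,"tz":0,"wx":0,"wy":0,"wz":0,"gripper":1},{"tx":0,"ty":0,"tz":0,"wx":0,"wy":0,"wz":0,"gripper":1},{"tx":0,"ty":0,"tz":0,"wx":0,"wy":0,"wz":0,"gripper":1},{"tx":0,"ty":0,"tz":0,"wx":0,"wy":0,"wz":0,"gripper":1}]'
```

```text
time: 2.03
tool_pos: [628.4, 7.2, 38.5]
tcp_rot: [-2.12, 1.571, -2.084]
contact_force: [0.4, -0.0, -0.2]
grip_width: 91.5

time: 2.7
tool_pos: [628.3, 8.0, 37.7]
tcp_rot: [-2.235, 1.571, -2.199]
contact_force: [0.9, 0.3, 0.9]
grip_width: 43.1
```

```bash
python3 -m creep '[{"tx":0,"ty":0,"tz":0,"wx":0,"wy":0,"wz":0,"gripper":1},{"tx":0,"ty":0,"tz":0,"wx":0,"wy":0,"wz":0,"gripper":1},{"tx":0,"ty":0,"tz":0,"wx":0,"wy":0,"wz":0,"gripper":1}]'
python3 - <<'E'
from h import *
goal(629,12,35,0.042)
c=capture('scene'); goal(629,12,35,.042)
c=capture('scene'); goal(629,12,35,.042); pose()
E
```

```text
time: 2.95
tool_pos: [628.3, 8.0, 37.6]
tcp_rot: [-1.74, 1.571, -1.704]
contact_force: [1.0, -0.9, 0.1]
grip_width: 35.1
pose [628.3   8.   37.6] psi 0.036 j [-0.11  0.72  1.44 -0.    0.99 -0.15] F [ 1.  -0.9  0.1] w 35.1 t 2.95
t [0.26 0.4  0.08] w [-0.006 -0.     0.   ] rows T 0.1 R 0.0 dpsi 0.01 j6?  -0.14 -0.15
t [0.26 0.4  0.08] w [3.136 0.    0.   ] rows T 0.1 R 25.1 dpsi -3.14 j6?  3.0 -3.29
pose [628.3   8.   37.7] psi 0.036 j [-0.11  0.72  1.44 -0.    0.99 -0.15] F [ 0.1  0.3 -0.4] w 35.6 t 3.0
t [0.27 0.4  0.08] w [-0.006  0.     0.   ] rows T 0.1 R 0.0 dpsi 0.01 j6?  -0.14 -0.15
t [0.27 0.4  0.08] w [ 3.136  0.    -0.   ] rows T 0.1 R 25.1 dpsi -3.14 j6?  3.0 -3.29
pose [628.3   8.   37.7] psi 0.036 j [-0.11  0.72  1.44 -0.    0.99 -0.15] F [ 0.6 -0.7 -0.2] w 35.4 t 3.05
t [0.27 0.4  0.08] w [-0.006  0.     0.   ] rows T 0.1 R 0.0 dpsi 0.01 j6?  -0.14 -0.15
t [0.27 0.4  0.08] w [ 3.136  0.    -0.   ] rows T 0.1 R 25.1 dpsi -3.14 j6?  3.0 -3.29
[[0.0, -0.036, 0.999], [-0.0, 0.999, 0.036], [-1.0, -0.0, 0.0]]
```

```bash
python3 -m creep '[{"tx":-3,"ty":0,"tz":0,"wx":0,"wy":0,"wz":0,"gripper":1},{"tx":-7,"ty":0,"tz":0,"wx":0,"wy":0,"wz":0,"gripper":1},{"tx":-11,"ty":0,"tz":0,"wx":0,"wy":0,"wz":0,"gripper":1},{"tx":-13,"ty":0,"tz":0,"wx":0,"wy":0,"wz":0,"gripper":1},{"tx":-13,"ty":0,"tz":0,"wx":0,"wy":0,"wz":0,"gripper":1},{"tx":-13,"ty":0,"tz":0,"wx":0,"wy":0,"wz":0,"gripper":1}]'
python3 - <<'E'
from h import *
goal(535,388,160,0.21)
E
```

```text
time: 3.55
tool_pos: [628.5, 8.0, 168.5]
tcp_rot: [-0.198, 1.569, -0.162]
contact_force: [-0.4, 0.2, -2.0]
grip_width: 35.2
pose [628.5   8.  168.5] psi 0.036 j [-0.11  0.58  1.3  -0.    1.26 -0.15] F [-0.4  0.2 -2. ] w 35.2 t 3.55
t [ 0.82 38.32 -7.98] w [-0.174  0.002  0.001] rows T 9.4 R 1.4 dpsi 0.17 j6?  0.3 -0.59
t [ 0.82 38.32 -7.98] w [ 2.968e+00  1.000e-03 -3.000e-03] rows T 9.4 R 23.7 dpsi -2.97 j6?  3.44 -3.73
```

```bash
python3 -m creep '[{"tx":0,"ty":4,"tz":-0.8,"wx":-0.05,"wy":0,"wz":0,"gripper":1},{"tx":0,"ty":8,"tz":-1.6,"wx":-0.17,"wy":0,"wz":0,"gripper":1},{"tx":0,"ty":12,"tz":-2.5,"wx":-0.17,"wy":0,"wz":0,"gripper":1},{"tx":0,"ty":16,"tz":-3.3,"wx":-0.17,"wy":0,"wz":0,"gripper":1},{"tx":0,"ty":20,"tz":-4.2,"wx":-0.17,"wy":0,"wz":0,"gripper":1},{"tx":0,"ty":24,"tz":-5,"wx":-0.17,"wy":0,"wz":0,"gripper":1},{"tx":0,"ty":28,"tz":-5.8,"wx":-0.17,"wy":0,"wz":0,"gripper":1},{"tx":0,"ty":31,"tz":-6.5,"wx":-0.17,"wy":0,"wz":0,"gripper":1}]'
python3 - <<'E'
from h import *
goal(535,388,160,0.21)
E
```

```text
time: 4.22
tool_pos: [549.7, 318.1, 164.8]
tcp_rot: [-3.085, 1.566, -2.878]
contact_force: [0.5, 0.1, -1.5]
grip_width: 35.2
pose [549.7 318.1 164.8] psi 0.207 j [0.4  0.6  1.28 0.   1.27 0.2 ] F [ 0.5  0.1 -1.5] w 35.2 t 4.22
t [ 0.48  7.15 -0.  ] w [-0.003 -0.005  0.   ] rows T 1.7 R 0.0 dpsi 0.0 j6?  0.3 0.1
t [ 0.48  7.15 -0.  ] w [3.139 0.    0.007] rows T 1.7 R 25.1 dpsi -3.14 j6?  3.44 -3.05
```

```bash
python3 -m creep '[{"tx":0,"ty":4,"tz":0,"wx":0,"wy":0,"wz":0,"gripper":1},{"tx":0,"ty":6.8,"tz":0,"wx":0,"wy":0,"wz":0,"gripper":1},{"tx":0,"ty":6.8,"tz":0,"wx":0,"wy":0,"wz":0,"gripper":1},{"tx":0,"ty":6.8,"tz":0,"wx":0,"wy":0,"wz":0,"gripper":1}]'
python3 - <<'E'
from h import *
goal(535,388,33,0.21)
E
```

```text
time: 4.55
tool_pos: [536.4, 383.0, 164.6]
tcp_rot: [-2.789, 1.566, -2.58]
contact_force: [0.8, -1.2, -1.0]
grip_width: 34.7
pose [536.4 383.  164.6] psi 0.209 j [ 0.5   0.64  1.2  -0.    1.31  0.29] F [ 0.8 -1.2 -1. ] w 34.7 t 4.55
t [13.16  0.54  0.03] w [-0.001 -0.005  0.002] rows T 3.2 R 0.0 dpsi 0.0 j6?  0.3 0.29
t [13.16  0.54  0.03] w [3.141e+00 3.000e-03 7.000e-03] rows T 3.2 R 25.1 dpsi -3.14 j6?  3.44 -2.85
```

```bash
python3 -m creep '[{"tx":4,"ty":0.1,"tz":0,"wx":0,"wy":-0.005,"wz":0,"gripper":1},{"tx":8,"ty":0.1,"tz":0,"wx":0,"wy":-0.005,"wz":0,"gripper":1},{"tx":11,"ty":0.1,"tz":0,"wx":0,"wy":-0.005,"wz":0,"gripper":1},{"tx":12.3,"ty":0.1,"tz":0,"wx":0,"wy":-0.005,"wz":0,"gripper":1},{"tx":13,"ty":0.1,"tz":0,"wx":0,"wy":-0.005,"wz":0,"gripper":1},{"tx":13,"ty":0.1,"tz":0,"wx":0,"wy":-0.005,"wz":0,"gripper":1}]'
python3 -m creep '[{"tx":0,"ty":0,"tz":0,"wx":0,"wy":0,"wz":0,"gripper":-0.1},{"tx":0,"ty":0,"tz":0,"wx":0,"wy":0,"wz":0,"gripper":-0.1},{"tx":0,"ty":0,"tz":0,"wx":0,"wy":0,"wz":0,"gripper":-0.1},{"tx":0,"ty":0,"tz":0,"wx":0,"wy":0,"wz":0,"gripper":-0.1}]'
```

```text
time: 5.05
tool_pos: [537.1, 380.9, 34.8]
tcp_rot: [-1.568, 1.569, -1.364]
contact_force: [0.5, -0.4, -0.9]
grip_width: 35.3
time: 5.38
tool_pos: [538.9, 383.3, 39.3]
tcp_rot: [0.088, 1.563, 0.294]
contact_force: [-0.9, -0.3, 0.1]
grip_width: 50.5
```

```bash
python3 -m creep '[{"tx":-3,"ty":0,"tz":0,"wx":0,"wy":0,"wz":0,"gripper":-0.1},{"tx":-7,"ty":0,"tz":0,"wx":0,"wy":0,"wz":0,"gripper":-0.1},{"tx":-11,"ty":0,"tz":0,"wx":0,"wy":0,"wz":0,"gripper":-1},{"tx":-12,"ty":0,"tz":0,"wx":0,"wy":0,"wz":0,"gripper":-1},{"tx":-12,"ty":0,"tz":0,"wx":0,"wy":0,"wz":0,"gripper":-1},{"tx":-12,"ty":0,"tz":0,"wx":0,"wy":0,"wz":0,"gripper":-1}]'
python3 - <<'E'
from h import *
goal(626,54,150,0.042)
for n in ('scene','top'):
    c=capture(n); save(c,n+'2'); np.savez(n+'2.npz',**c)
E
```

```text
time: 5.88
tool_pos: [537.7, 383.0, 158.8]
tcp_rot: [0.073, 1.564, 0.28]
contact_force: [-1.3, -0.4, -0.7]
grip_width: 73.0
pose [537.7 383.  158.8] psi 0.206 j [ 0.5   0.64  1.22 -0.    1.28  0.3 ] F [-1.3 -0.4 -0.7] w 73.0 t 5.88
t [  0.88 -34.02   1.91] w [ 0.164  0.007 -0.001] rows T 8.2 R 1.3 dpsi -0.16 j6?  -0.07 0.67
t [  0.88 -34.02   1.91] w [-2.977e+00  2.000e-03  1.100e-02] rows T 8.2 R 23.8 dpsi 2.98 j6?  -3.21 3.81
```

View pics/scene2.png

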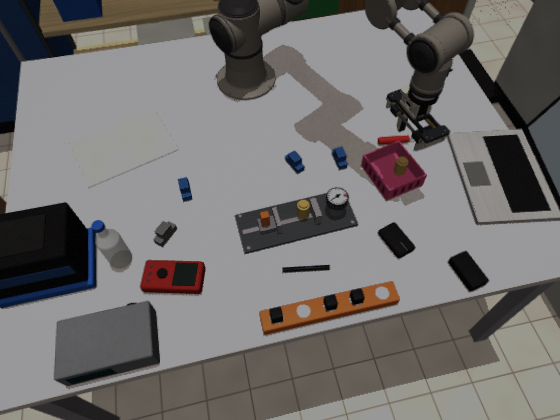

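View pics/top2.png

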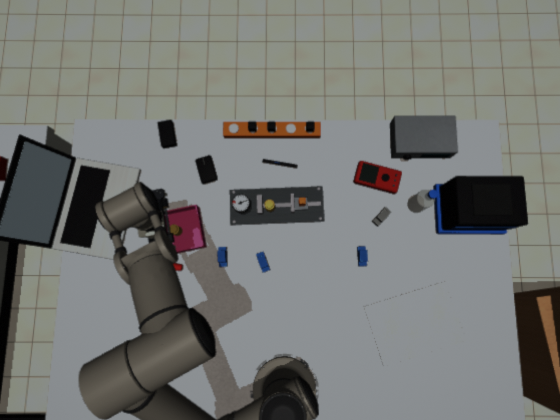

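```bash
python3 -m creep '[{"tx":0,"ty":-10,"tz":0.5,"wx":0.164,"wy":0.007,"wz":0,"gripper":-1},{"tx":0,"ty":-10,"tz":0.5,"wx":0.164,"wy":0.007,"wz":0,"gripper":-1},{"tx":0,"ty":-20,"tz":1.1,"wx":0.164,"wy":0.007,"wz":0,"gripper":-1},{"tx":0,"ty":-20,"tz":1.1,"wx":0.164,"wy":0.007,"wz":0,"gripper":-1},{"tx":0,"ty":-30,"tz":1.7,"wx":0.164,"wy":0.007,"wz":0,"gripper":-1},{"tx":0,"ty":-30,"tz":1.7,"wx":0.164,"wy":0.007,"wz":0,"gripper":-1},{"tx":0,"ty":-34,"tz":1.9,"wx":0.164,"wy":0.007,"wz":0,"gripper":-1},{"tx":0,"ty":-34,"tz":1.9,"wx":0.164,"wy":0.007,"wz":0,"gripper":-1}]'
python3 -m creep '[{"tx":2,"ty":0,"tz":0,"wx":0,"wy":0,"wz":0,"gripper":-1},{"tx":2,"ty":0,"tz":0,"wx":0,"wy":0,"wz":0,"gripper":-1},{"tx":2,"ty":0,"tz":0,"wx":0,"wy":0,"wz":0,"gripper":-1}]'
python3 - <<'E'
from h import *
goal(625.5,54.5,37,0.042)
E
```

```text
time: 6.65
tool_pos: [623.0, 58.9, 155.9]
tcp_rot: [3.065, 1.565, 3.107]
contact_force: [0.8, 0.5, -0.5]
grip_width: 91.5
time: 6.9
tool_pos: [622.1, 60.9, 135.3]
tcp_rot: [3.016, 1.563, 3.057]
contact_force: [-0.2, 0.3, -0.3]
grip_width: 91.6
pose [622.1  60.9 135.3] psi 0.041 j [-0.03  0.61  1.35  0.    1.19 -0.07] F [-0.2  0.3 -0.3] w 91.6 t 6.9
t [ 9.83 -0.66  0.39] w [-0.001 -0.008 -0.001] rows T 2.4 R 0.1 dpsi 0.0 j6?  -0.08 -0.06
t [ 9.83 -0.66  0.39] w [ 3.141e+00 -2.000e-03  1.200e-02] rows T 2.4 R 25.1 dpsi -3.14 j6?  3.06 -3.2
```

```bash
python3 -m creep '[{"tx":3,"ty":-0.6,"tz":0.3,"wx":0,"wy":-0.008,"wz":0,"gripper":-1},{"tx":7,"ty":-0.6,"tz":0.3,"wx":0,"wy":-0.008,"wz":0,"gripper":-1},{"tx":9.8,"ty":-0.6,"tz":0.3,"wx":0,"wy":-0.008,"wz":0,"gripper":-1},{"tx":9.8,"ty":-0.6,"tz":0.3,"wx":0,"wy":-0.008,"wz":0,"gripper":-1},{"tx":9.8,"ty":-0.6,"tz":0.3,"wx":0,"wy":-0.008,"wz":0,"gripper":-1},{"tx":9.8,"ty":-0.6,"tz":0.3,"wx":0,"wy":-0.008,"wz":0,"gripper":-1}]'
python3 - <<'E'
from h import *
goal(625.5,54.5,37,0.042)
E
```

```text
time: 7.4
tool_pos: [627.9, 56.1, 41.8]
tcp_rot: [0.007, 1.562, 0.051]
contact_force: [-0.2, 0.1, 0.6]
grip_width: 91.5
pose [627.9  56.1  41.8] psi 0.044 j [-0.03  0.71  1.44  0.    0.98 -0.08] F [-0.2  0.1  0.6] w 91.5 t 7.4
t [ 0.48 -0.15 -0.25] w [ 0.002  0.009 -0.   ] rows T 0.1 R 0.1 dpsi -0.0 j6?  -0.08 -0.08
t [ 0.48 -0.15 -0.25] w [-3.14   0.     0.014] rows T 0.1 R 25.1 dpsi 3.14 j6?  -3.22 3.07
```

```bash
python3 -m creep '[{"tx":0.3,"ty":0,"tz":0,"wx":0,"wy":0,"wz":0,"gripper":1},{"tx":0.3,"ty":0,"tz":0,"wx":0,"wy":0,"wz":0,"gripper":1},{"tx":0.3,"ty":0,"tz":0,"wx":0,"wy":0,"wz":0,"gripper":1},{"tx":0.3,"ty":0,"tz":0,"wx":0,"wy":0,"wz":0,"gripper":1},{"tx":0.3,"ty":0,"tz":0,"wx":0,"wy":0,"wz":0,"gripper":1},{"tx":0.3,"ty":0,"tz":0,"wx":0,"wy":0,"wz":0,"gripper":1},{"tx":0.3,"ty":0,"tz":0,"wx":0,"wy":0,"wz":0,"gripper":1},{"tx":0.3,"ty":0,"tz":0,"wx":0,"wy":0,"wz":0,"gripper":1}]'
python3 -m creep '[{"tx":0,"ty":0,"tz":0,"wx":0,"wy":0,"wz":0,"gripper":1},{"tx":0,"ty":0,"tz":0,"wx":0,"wy":0,"wz":0,"gripper":1},{"tx":0,"ty":0,"tz":0,"wx":0,"wy":0,"wz":0,"gripper":1},{"tx":0,"ty":0,"tz":0,"wx":0,"wy":0,"wz":0,"gripper":1}]'
python3 - <<'E'
from h import *
goal(547,332,165,0.21)
E
```

```text
time: 8.07
tool_pos: [626.8, 54.9, 36.8]
tcp_rot: [0.027, 1.565, 0.069]
contact_force: [-0.5, 0.0, -0.0]
grip_width: 42.6
time: 8.4
tool_pos: [626.6, 55.0, 36.7]
tcp_rot: [0.022, 1.565, 0.064]
contact_force: [-0.9, -0.2, 0.7]
grip_width: 35.4
pose [626.6  55.   36.7] psi 0.042 j [-0.03  0.72  1.44  0.    0.98 -0.08] F [-0.9 -0.2  0.7] w 35.4 t 8.4
t [-12.86  28.01  -6.72] w [-0.168  0.006  0.   ] rows T 7.6 R 1.3 dpsi 0.17 j6?  0.21 -0.37
t [-12.86  28.01  -6.72] w [ 2.974e+00  1.000e-03 -8.000e-03] rows T 7.6 R 23.8 dpsi -2.97 j6?  3.35 -3.51
```

Gripped (35.4 mm). Lift, then carry to the basket.

```bash
python3 -m creep '[{"tx":-4,"ty":0,"tz":0,"wx":0,"wy":0.006,"wz":0,"gripper":1},{"tx":-8,"ty":0,"tz":0,"wx":0,"wy":0.006,"wz":0,"gripper":1},{"tx":-12,"ty":0,"tz":0,"wx":0,"wy":0.006,"wz":0,"gripper":1},{"tx":-12.9,"ty":3,"tz":-0.7,"wx":-0.1,"wy":0.006,"wz":0,"gripper":1},{"tx":-12.9,"ty":7,"tz":-1.7,"wx":-0.168,"wy":0.006,"wz":0,"gripper":1},{"tx":-12.9,"ty":11,"tz":-2.7,"wx":-0.168,"wy":0.006,"wz":0,"gripper":1},{"tx":-12.9,"ty":15,"tz":-3.7,"wx":-0.168,"wy":0.006,"wz":0,"gripper":1},{"tx":-12.9,"ty":19,"tz":-4.6,"wx":-0.168,"wy":0.006,"wz":0,"gripper":1}]'
python3 -m creep '[{"tx":0,"ty":4,"tz":-0.1,"wx":0,"wy":0,"wz":0,"gripper":1},{"tx":0,"ty":8,"tz":-0.3,"wx":0,"wy":0,"wz":0,"gripper":1},{"tx":0,"ty":9,"tz":-0.4,"wx":0,"wy":0,"wz":0,"gripper":1},{"tx":0,"ty":9,"tz":-0.4,"wx":0,"wy":0,"wz":0,"gripper":1},{"tx":0,"ty":9,"tz":-0.4,"wx":0,"wy":0,"wz":0,"gripper":1},{"tx":0,"ty":9,"tz":-0.4,"wx":0,"wy":0,"wz":0,"gripper":1}]'
python3 - <<'E'
from h import *
goal(547,332,34,0.21)
E
```

```text
time: 9.07
tool_pos: [571.1, 244.4, 165.5]
tcp_rot: [-2.161, 1.571, -1.952]
contact_force: [1.1, 0.1, -1.7]
grip_width: 35.4
time: 9.57
tool_pos: [549.8, 328.9, 165.2]
tcp_rot: [-2.009, 1.57, -1.8]
contact_force: [0.4, -0.7, -1.7]
grip_width: 35.3
pose [549.8 328.9 165.2] psi 0.209 j [ 0.42  0.6   1.27 -0.    1.27  0.21] F [ 0.4 -0.7 -1.7] w 35.3 t 9.57
t [13.12  0.38 -0.2 ] w [-0.001 -0.     0.001] rows T 3.1 R 0.0 dpsi 0.0 j6?  0.22 0.21
t [13.12  0.38 -0.2 ] w [3.141e+00 2.000e-03 1.000e-03] rows T 3.1 R 25.1 dpsi -3.14 j6?  3.36 -2.94
```

```bash
python3 -m creep '[{"tx":4,"ty":0.1,"tz":-0.2,"wx":0,"wy":0,"wz":0,"gripper":1},{"tx":8,"ty":0.1,"tz":-0.2,"wx":0,"wy":0,"wz":0,"gripper":1},{"tx":11,"ty":0.1,"tz":-0.2,"wx":0,"wy":0,"wz":0,"gripper":1},{"tx":12.5,"ty":0.1,"tz":-0.2,"wx":0,"wy":0,"wz":0,"gripper":1},{"tx":13.3,"ty":0.1,"tz":-0.2,"wx":0,"wy":0,"wz":0,"gripper":1},{"tx":13.3,"ty":0.1,"tz":-0.2,"wx":0,"wy":0,"wz":0,"gripper":1},{"tx":13.3,"ty":0.1,"tz":-0.2,"wx":0,"wy":0,"wz":0,"gripper":1}]'
python3 -m creep '[{"tx":0,"ty":0,"tz":0,"wx":0,"wy":0,"wz":0,"gripper":-0.1},{"tx":0,"ty":0,"tz":0,"wx":0,"wy":0,"wz":0,"gripper":-0.1},{"tx":0,"ty":0,"tz":0,"wx":0,"wy":0,"wz":0,"gripper":-0.1},{"tx":0,"ty":0,"tz":0,"wx":0,"wy":0,"wz":0,"gripper":-0.1}]'
python3 -m creep '[{"tx":-3,"ty":0,"tz":0,"wx":0,"wy":0,"wz":0,"gripper":-0.1},{"tx":-7,"ty":0,"tz":0,"wx":0,"wy":0,"wz":0,"gripper":-0.1},{"tx":-11,"ty":0,"tz":0,"wx":0,"wy":0,"wz":0,"gripper":-1},{"tx":-15,"ty":0,"tz":0,"wx":0,"wy":0,"wz":0,"gripper":-1},{"tx":-17,"ty":0,"tz":0,"wx":0,"wy":0,"wz":0,"gripper":-1},{"tx":-17,"ty":0,"tz":0,"wx":0,"wy":0,"wz":0,"gripper":-1}]'
python3 - <<'E'
from h import *
goal(638,-60,200,0.042)
for n in ('scene','top'):
    c=capture(n); save(c,n+'3'); np.savez(n+'3.npz',**c)
E
```

```text
time: 10.15
tool_pos: [548.4, 329.8, 33.3]
tcp_rot: [-0.173, 1.57, 0.035]
contact_force: [-0.5, 0.4, -0.5]
grip_width: 35.6
time: 10.48
tool_pos: [547.8, 330.9, 33.7]
tcp_rot: [0.047, 1.569, 0.257]
contact_force: [-0.2, 0.3, 0.2]
grip_width: 50.2
time: 10.98
tool_pos: [549.5, 331.9, 209.7]
tcp_rot: [0.188, 1.559, 0.399]
contact_force: [-0.3, 0.6, 0.6]
grip_width: 72.9
pose [549.5 331.9 209.7] psi 0.21 j [ 0.42  0.57  1.21 -0.    1.35  0.21] F [-0.3  0.6  0.6] w 72.9 t 10.98
t [  0.88 -40.18   0.46] w [ 0.168  0.011 -0.003] rows T 9.6 R 1.4 dpsi -0.17 j6?  -0.25 0.68
t [  0.88 -40.18   0.46] w [-2.973  0.005  0.017] rows T 9.6 R 23.8 dpsi 2.97 j6?  -3.4 3.82
```

View pics/scene3.png

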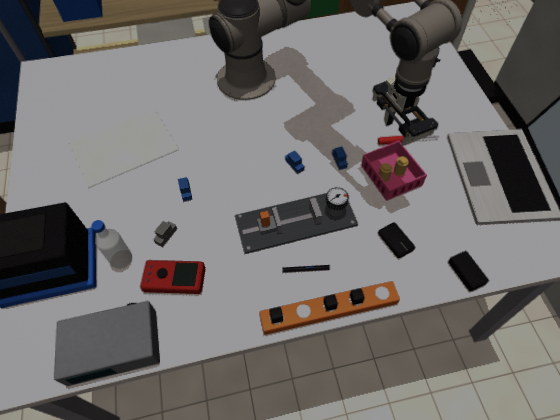

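```bash
python3 -m creep '[{"tx":0,"ty":-30,"tz":0.3,"wx":0.168,"wy":0,"wz":0,"gripper":-1},{"tx":0,"ty":-30,"tz":0.3,"wx":0.168,"wy":0,"wz":0,"gripper":-1},{"tx":0,"ty":-30,"tz":0.3,"wx":0.168,"wy":0,"wz":0,"gripper":-1},{"tx":0,"ty":-30,"tz":0.3,"wx":0.168,"wy":0,"wz":0,"gripper":-1},{"tx":0,"ty":-30,"tz":0.3,"wx":0.168,"wy":0,"wz":0,"gripper":-1},{"tx":0,"ty":-30,"tz":0.3,"wx":0.168,"wy":0,"wz":0,"gripper":-1},{"tx":0,"ty":-30,"tz":0.3,"wx":0.168,"wy":0,"wz":0,"gripper":-1},{"tx":0,"ty":-40,"tz":0.4,"wx":0.168,"wy":0,"wz":0,"gripper":-1}]'
python3 -m creep '[{"tx":4,"ty":-4,"tz":1.5,"wx":0,"wy":0,"wz":0,"gripper":-1},{"tx":8,"ty":-6,"tz":1.5,"wx":0,"wy":0,"wz":0,"gripper":-1},{"tx":8,"ty":-6,"tz":1.5,"wx":0,"wy":0,"wz":0,"gripper":-1},{"tx":8,"ty":-6,"tz":1.5,"wx":0,"wy":0,"wz":0,"gripper":-1},{"tx":8,"ty":-6,"tz":1.5,"wx":0,"wy":0,"wz":0,"gripper":-1}]'
python3 - <<'E'
from h import *
goal(638,-60,52,0.042)
E
```

```text
time: 11.75
tool_pos: [619.1, 3.5, 200.5]
tcp_rot: [3.068, 1.567, 3.11]
contact_force: [1.4, 0.2, -0.3]
grip_width: 92.2
time: 12.17
tool_pos: [636.2, -54.0, 120.4]
tcp_rot: [2.903, 1.566, 2.944]
contact_force: [-0.4, 1.4, 1.6]
grip_width: 92.0
pose [636.2 -54.  120.4] psi 0.041 j [-0.2   0.64  1.33 -0.    1.18 -0.25] F [-0.4  1.4  1.6] w 92.0 t 12.17
t [ 6.84 -0.61  0.19] w [-0.001 -0.005 -0.001] rows T 1.6 R 0.0 dpsi 0.0 j6?  -0.26 -0.24
t [ 6.84 -0.61  0.19] w [ 3.14e+00 -2.00e-03  7.00e-03] rows T 1.6 R 25.1 dpsi -3.14 j6?  2.89 -3.38
```

```bash
python3 -m creep '[{"tx":3,"ty":-0.6,"tz":0.2,"wx":0,"wy":-0.004,"wz":0,"gripper":-1},{"tx":6,"ty":-0.6,"tz":0.2,"wx":0,"wy":-0.004,"wz":0,"gripper":-1},{"tx":6.8,"ty":-0.6,"tz":0.2,"wx":0,"wy":-0.004,"wz":0,"gripper":-1},{"tx":6.8,"ty":-0.6,"tz":0.2,"wx":0,"wy":-0.004,"wz":0,"gripper":0.2},{"tx":6.8,"ty":-0.6,"tz":0.2,"wx":0,"wy":-0.004,"wz":0,"gripper":1},{"tx":6.8,"ty":-0.6,"tz":0.2,"wx":0,"wy":-0.004,"wz":0,"gripper":1},{"tx":6.8,"ty":-0.6,"tz":0.2,"wx":0,"wy":-0.004,"wz":0,"gripper":1},{"tx":6.8,"ty":-0.6,"tz":0.2,"wx":0,"wy":-0.004,"wz":0,"gripper":1}]'
python3 -m creep '[{"tx":0,"ty":0,"tz":0,"wx":0,"wy":0,"wz":0,"gripper":1},{"tx":0,"ty":0,"tz":0,"wx":0,"wy":0,"wz":0,"gripper":1},{"tx":0,"ty":0,"tz":0,"wx":0,"wy":0,"wz":0,"gripper":1},{"tx":0,"ty":0,"tz":0,"wx":0,"wy":0,"wz":0,"gripper":1},{"tx":0,"ty":0,"tz":0,"wx":0,"wy":0,"wz":0,"gripper":1},{"tx":0,"ty":0,"tz":0,"wx":0,"wy":0,"wz":0,"gripper":1},{"tx":0,"ty":0,"tz":0,"wx":0,"wy":0,"wz":0,"gripper":1}]'
```

```text
time: 12.83
tool_pos: [640.6, -59.9, 56.4]
tcp_rot: [-0.153, 1.564, -0.111]
contact_force: [-0.2, -0.8, 0.1]
grip_width: 63.3
time: 13.42
tool_pos: [636.2, -60.1, 54.4]
tcp_rot: [3.111, 1.567, -3.13]
contact_force: [-12.7, -1.2, 8.4]
grip_width: 21.8
```

```bash
python3 -m creep '[{"tx":0,"ty":0,"tz":-0.3,"wx":0,"wy":0,"wz":0,"gripper":1},{"tx":0,"ty":-0.5,"tz":-0.3,"wx":0,"wy":0,"wz":0,"gripper":1},{"tx":0,"ty":-1,"tz":-0.3,"wx":0,"wy":0,"wz":0,"gripper":1},{"tx":0,"ty":-1.5,"tz":-0.3,"wx":0,"wy":0,"wz":0,"gripper":1},{"tx":0,"ty":-2,"tz":-0.3,"wx":0,"wy":0,"wz":0,"gripper":1},{"tx":0,"ty":-2.5,"tz":-0.3,"wx":0,"wy":0,"wz":0,"gripper":1},{"tx":0,"ty":-3,"tz":-0.3,"wx":0,"wy":0,"wz":0,"gripper":1},{"tx":0,"ty":-3,"tz":-0.3,"wx":0,"wy":0,"wz":0,"gripper":1}]'
```

```text
time: 14.08
tool_pos: [637.4, -90.0, 54.5]
tcp_rot: [0.324, 1.568, 0.366]
contact_force: [-3.0, 1.5, 2.3]
grip_width: 21.8
```

```bash
python3 -m creep '[{"tx":0,"ty":0,"tz":0,"wx":0,"wy":0,"wz":0,"gripper":-1},{"tx":0,"ty":0,"tz":0,"wx":0,"wy":0,"wz":0,"gripper":-1},{"tx":0,"ty":0,"tz":0,"wx":0,"wy":0,"wz":0,"gripper":-1},{"tx":-3,"ty":0,"tz":0,"wx":0,"wy":0,"wz":0,"gripper":-1},{"tx":-7,"ty":0,"tz":0,"wx":0,"wy":0,"wz":0,"gripper":-1},{"tx":-11,"ty":0,"tz":0,"wx":0,"wy":0,"wz":0,"gripper":-1},{"tx":-11,"ty":0,"tz":0,"wx":0,"wy":0,"wz":0,"gripper":-1}]'
cat >> h.py <<'E'
def fitblocks(tag,guesses):
    cs=[]
    for n in('scene','top'):
        c=capture(n); save(c,n+tag); np.savez(n+tag+'.npz',**c); cs.append(c)
    out=[]
    for g in guesses:
        ms=[]; use=[]
        for i,c in enumerate(cs):
            m=cv2.inRange(hsv(c),(100,90,20),(130,255,255))>0
            z=np.zeros_like(m); uv=proj(c,[[g[0],g[1],23]])[0].astype(int)
            z[max(0,uv[1]-22):uv[1]+23,max(0,uv[0]-22):uv[0]+23]=True
            m=m&z
            if m.sum()>60: ms.append(m); use.append(i)
        if not use: print(g,'not seen'); continue
        zo=g[3] if len(g)>3 else 0
        for sel in ([[k] for k in range(len(use))]+([list(range(len(use)))] if len(use)>1 else [])):
            r=min([fit([cs[use[i]] for i in sel],[ms[i] for i in sel],TB,(g[0],g[1],g[2]+t),zoff=zo) for t in (0,.3,-.3)],key=lambda r:r[1])
            print(g[:2],[('scene','top')[use[i]] for i in sel],r[0].round(2),round(r[1],1),[int(m.sum()) for m in ms])
E
python3 - <<'E'
from h import *
fitblocks('4',[(446,222,0),(428,78,.34),(450,-272,.06)])
goal(450,-272,120,.06)
E
```

```text
time: 14.67
tool_pos: [641.8, -91.1, 173.9]
tcp_rot: [-0.265, 1.551, -0.223]
contact_force: [1.3, -0.4, 0.3]
grip_width: 63.8
(446, 222) ['scene'] [ 4.4386e+02  2.2215e+02 -6.0000e-02] 28.5 [224, 164]
(446, 222) ['top'] [4.4650e+02 2.2167e+02 1.2000e-01] 22.2 [224, 164]
(446, 222) ['scene', 'top'] [ 4.4535e+02  2.2164e+02 -1.0000e-02] 60.4 [224, 164]
(428, 78) ['scene'] [4.2663e+02 7.8840e+01 2.8000e-01] 29.2 [241, 146]
(428, 78) ['top'] [4.2989e+02 7.7490e+01 3.8000e-01] 19.0 [241, 146]
(428, 78) ['scene', 'top'] [4.2819e+02 7.8270e+01 3.1000e-01] 55.7 [241, 146]
(450, -272) ['scene'] [ 4.4709e+02 -2.7166e+02  8.0000e-02] 19.7 [212, 177]
(450, -272) ['top'] [ 4.5146e+02 -2.7260e+02  5.0000e-02] 16.0 [212, 177]
(450, -272) ['scene', 'top'] [ 4.5063e+02 -2.7194e+02  8.0000e-02] 42.1 [212, 177]
pose [638.8 -90.4 167. ] psi 0.042 j [-0.26  0.6   1.26  0.    1.27 -0.3 ] F [-0.5 -0.3 -1. ] w 72.0 t 14.77
t [  4.56 -17.34 -19.67] w [-0.018  0.009  0.002] rows T 6.4 R 0.2 dpsi 0.02 j6?  -0.72 0.12
t [  4.56 -17.34 -19.67] w [ 3.124e+00  3.000e-03 -1.400e-02] rows T 6.4 R 25.0 dpsi -3.12 j6?  2.42 -3.02
```

View pics/scene4.png

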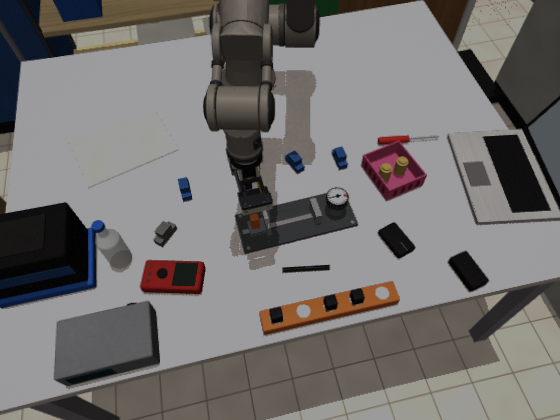

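```bash
python3 -m creep '[{"tx":4.5,"ty":-17.3,"tz":-19.7,"wx":-0.02,"wy":0,"wz":0,"gripper":-1},{"tx":4.5,"ty":-17.3,"tz":-19.7,"wx":-0.02,"wy":0,"wz":0,"gripper":-1},{"tx":4.5,"ty":-17.3,"tz":-19.7,"wx":-0.02,"wy":0,"wz":0,"gripper":-1},{"tx":4.5,"ty":-17.3,"tz":-19.7,"wx":-0.02,"wy":0,"wz":0,"gripper":-1},{"tx":4.5,"ty":-17.3,"tz":-19.7,"wx":-0.02,"wy":0,"wz":0,"gripper":-1},{"tx":4.5,"ty":-17.3,"tz":-19.7,"wx":-0.02,"wy":0,"wz":0,"gripper":-1},{"tx":4.5,"ty":-17.3,"tz":-19.7,"wx":-0.02,"wy":0,"wz":0,"gripper":-1},{"tx":4.5,"ty":-17.3,"tz":-19.7,"wx":-0.02,"wy":0,"wz":0,"gripper":-1}]'
python3 -m creep '[{"tx":4,"ty":0,"tz":0,"wx":0,"wy":0,"wz":0,"gripper":-1},{"tx":6,"ty":0,"tz":0,"wx":0,"wy":0,"wz":0,"gripper":-1},{"tx":6,"ty":0,"tz":0,"wx":0,"wy":0,"wz":0,"gripper":-1},{"tx":6,"ty":0,"tz":0,"wx":0,"wy":0,"wz":0,"gripper":-1},{"tx":6,"ty":0,"tz":0,"wx":0,"wy":0,"wz":0,"gripper":-1}]'
python3 - <<'E'
from h import *
goal(450,-272,26,.07)
E
```

```text
time: 15.43
tool_pos: [444.6, -272.7, 116.7]
tcp_rot: [1.553, 1.569, 1.61]
contact_force: [0.4, 0.6, -0.3]
grip_width: 91.8
time: 15.85
tool_pos: [449.3, -271.0, 59.6]
tcp_rot: [-0.206, 1.566, -0.144]
contact_force: [0.6, -0.5, -0.4]
grip_width: 92.0
pose [ 449.3 -271.    59.6] psi 0.063 j [-0.69  0.53  1.74  0.    0.86 -0.76] F [ 0.6 -0.5 -0.4] w 92.0 t 15.85
t [ 3.36 -0.1   0.05] w [-0.007  0.005  0.001] rows T 0.8 R 0.1 dpsi 0.01 j6?  -0.76 -0.75
t [ 3.36 -0.1   0.05] w [ 3.134e+00  2.000e-03 -7.000e-03] rows T 0.8 R 25.1 dpsi -3.13 j6?  2.38 -3.89
```

```bash
python3 -m creep '[{"tx":2.5,"ty":-0.1,"tz":0,"wx":0,"wy":0.004,"wz":0,"gripper":-1},{"tx":3.3,"ty":-0.1,"tz":0,"wx":0,"wy":0.004,"wz":0,"gripper":-1},{"tx":3.3,"ty":-0.1,"tz":0,"wx":0,"wy":0.004,"wz":0,"gripper":-1},{"tx":3.3,"ty":-0.1,"tz":0,"wx":0,"wy":0.004,"wz":0,"gripper":-1}]'
```

```text
time: 16.18
tool_pos: [448.9, -272.1, 26.5]
tcp_rot: [-1.207, 1.57, -1.144]
contact_force: [0.1, -0.3, -0.3]
grip_width: 91.7
```

```bash
python3 -m creep '[{"tx":0,"ty":0,"tz":0,"wx":0,"wy":0,"wz":0,"gripper":1},{"tx":0,"ty":0,"tz":0,"wx":0,"wy":0,"wz":0,"gripper":1},{"tx":0,"ty":0,"tz":0,"wx":0,"wy":0,"wz":0,"gripper":1},{"tx":0,"ty":0,"tz":0,"wx":0,"wy":0,"wz":0,"gripper":1},{"tx":0,"ty":0,"tz":0,"wx":0,"wy":0,"wz":0,"gripper":1},{"tx":0,"ty":0,"tz":0,"wx":0,"wy":0,"wz":0,"gripper":1},{"tx":0,"ty":0,"tz":0,"wx":0,"wy":0,"wz":0,"gripper":1},{"tx":0,"ty":0,"tz":0,"wx":0,"wy":0,"wz":0,"gripper":1}]'; python3 -m creep '[{"tx":0,"ty":0,"tz":0,"wx":0,"wy":0,"wz":0,"gripper":1},{"tx":0,"ty":0,"tz":0,"wx":0,"wy":0,"wz":0,"gripper":1},{"tx":0,"ty":0,"tz":0,"wx":0,"wy":0,"wz":0,"gripper":1}]'
python3 - <<'E'
from h import *
o=get_obs(); 
goal(450,-272,140,.07)
E
```

```text
time: 16.85
tool_pos: [448.6, -272.2, 25.9]
tcp_rot: [-1.515, 1.57, -1.453]
contact_force: [0.1, 0.3, -0.3]
grip_width: 43.1
time: 17.1
tool_pos: [448.6, -272.2, 25.9]
tcp_rot: [-1.489, 1.57, -1.427]
contact_force: [-0.4, -0.2, 0.4]
grip_width: 39.2
pose [ 448.6 -272.2   25.9] psi 0.062 j [-0.69  0.59  1.76 -0.    0.79 -0.75] F [-0.4 -0.2  0.4] w 39.2 t 17.1
t [-11.41   0.     0.14] w [-0.008  0.     0.   ] rows T 2.7 R 0.1 dpsi 0.01 j6?  -0.76 -0.75
t [-11.41   0.     0.14] w [ 3.134e+00  1.000e-03 -0.000e+00] rows T 2.7 R 25.1 dpsi -3.13 j6?  2.38 -3.89
```

```bash
python3 -m creep '[{"tx":-3,"ty":0,"tz":0,"wx":0,"wy":0,"wz":0,"gripper":1},{"tx":-7,"ty":0,"tz":0,"wx":0,"wy":0,"wz":0,"gripper":1},{"tx":-11,"ty":0,"tz":0,"wx":0,"wy":0,"wz":0,"gripper":1},{"tx":-13,"ty":0,"tz":0,"wx":0,"wy":0,"wz":0,"gripper":1},{"tx":-13,"ty":0,"tz":0,"wx":0,"wy":0,"wz":0,"gripper":1},{"tx":-13,"ty":0,"tz":0,"wx":0,"wy":0,"wz":0,"gripper":1}]'
python3 - <<'E'
from h import *
goal(631.2,62.3,150,.042)
E
```

```text
time: 17.6
tool_pos: [448.9, -272.3, 156.7]
tcp_rot: [-0.888, 1.568, -0.826]
contact_force: [-0.8, -0.4, -2.2]
grip_width: 39.6
pose [ 448.9 -272.3  156.7] psi 0.062 j [-0.69  0.41  1.63 -0.    1.1  -0.75] F [-0.8 -0.4 -2.2] w 39.6 t 17.6
t [ 0.64 32.27 20.27] w [0.02  0.002 0.002] rows T 9.1 R 0.2 dpsi -0.02 j6?  -0.09 -1.42
t [ 0.64 32.27 20.27] w [-3.122e+00 -3.000e-03  2.000e-03] rows T 9.1 R 25.0 dpsi 3.12 j6?  -3.23 1.72
```

```bash
python3 -m creep '[{"tx":0,"ty":16,"tz":10,"wx":0.02,"wy":0,"wz":0,"gripper":1},{"tx":0,"ty":16,"tz":10,"wx":0.02,"wy":0,"wz":0,"gripper":1},{"tx":0,"ty":16,"tz":10,"wx":0.02,"wy":0,"wz":0,"gripper":1},{"tx":0,"ty":16,"tz":10,"wx":0.02,"wy":0,"wz":0,"gripper":1},{"tx":0,"ty":32.3,"tz":20.3,"wx":0.02,"wy":0,"wz":0,"gripper":1},{"tx":0,"ty":32.3,"tz":20.3,"wx":0.02,"wy":0,"wz":0,"gripper":1},{"tx":0,"ty":32.3,"tz":20.3,"wx":0.02,"wy":0,"wz":0,"gripper":1},{"tx":0,"ty":32.3,"tz":20.3,"wx":0.02,"wy":0,"wz":0,"gripper":1}]'
python3 - <<'E'
from h import *
goal(631.2,62.3,100,.042)
E
```

```text
time: 18.27
tool_pos: [607.4, 22.7, 153.1]
tcp_rot: [3.133, 1.566, -3.108]
contact_force: [0.6, -1.5, -0.3]
grip_width: 39.8
pose [607.4  22.7 153.1] psi 0.042 j [-0.09  0.56  1.39 -0.    1.2  -0.13] F [ 0.6 -1.5 -0.3] w 39.8 t 18.27
t [5.3  3.85 2.57] w [ 0.    -0.005 -0.   ] rows T 1.7 R 0.0 dpsi -0.0 j6?  -0.07 -0.19
t [5.3  3.85 2.57] w [-3.142  0.    -0.007] rows T 1.7 R 25.1 dpsi 3.14 j6?  -3.21 2.95
```

```bash
python3 -m creep '[{"tx":1,"ty":2.5,"tz":2,"wx":0,"wy":0,"wz":0,"gripper":1},{"tx":4,"ty":3.8,"tz":2.5,"wx":0,"wy":0,"wz":0,"gripper":1},{"tx":5,"ty":3.8,"tz":2.5,"wx":0,"wy":0,"wz":0,"gripper":1},{"tx":5,"ty":3.8,"tz":2.5,"wx":0,"wy":0,"wz":0,"gripper":1},{"tx":5,"ty":3.8,"tz":2.5,"wx":0,"wy":0,"wz":0,"gripper":1},{"tx":5,"ty":3.8,"tz":2.5,"wx":0,"wy":0,"wz":0,"gripper":1}]'
python3 - <<'E'
from h import *
goal(631.2,62.3,39,.042)
E
```

```text
time: 18.77
tool_pos: [631.5, 58.4, 106.2]
tcp_rot: [-1.406, 1.57, -1.365]
contact_force: [0.1, 0.2, -1.5]
grip_width: 39.7
pose [631.5  58.4 106.2] psi 0.041 j [-0.03  0.65  1.36 -0.    1.13 -0.07] F [ 0.1  0.2 -1.5] w 39.7 t 18.77
t [ 6.72  0.4  -0.01] w [-0.001  0.     0.001] rows T 1.6 R 0.0 dpsi 0.0 j6?  -0.06 -0.07
t [ 6.72  0.4  -0.01] w [ 3.14e+00  1.00e-03 -0.00e+00] rows T 1.6 R 25.1 dpsi -3.14 j6?  3.08 -3.22
```

```bash
python3 -m creep '[{"tx":2,"ty":0.3,"tz":0,"wx":0,"wy":0,"wz":0,"gripper":1},{"tx":4,"ty":0.3,"tz":0,"wx":0,"wy":0,"wz":0,"gripper":1},{"tx":5.5,"ty":0.3,"tz":0,"wx":0,"wy":0,"wz":0,"gripper":1},{"tx":6.3,"ty":0.3,"tz":0,"wx":0,"wy":0,"wz":0,"gripper":1},{"tx":6.7,"ty":0.3,"tz":0,"wx":0,"wy":0,"wz":0,"gripper":1},{"tx":6.7,"ty":0.3,"tz":0,"wx":0,"wy":0,"wz":0,"gripper":1},{"tx":6.7,"ty":0.3,"tz":0,"wx":0,"wy":0,"wz":0,"gripper":1}]'
```

```text
time: 19.35
tool_pos: [632.1, 62.1, 40.0]
tcp_rot: [-0.286, 1.569, -0.244]
contact_force: [-0.3, 0.3, -1.1]
grip_width: 39.8
```

```bash
python3 -m creep '[{"tx":0.15,"ty":0,"tz":0,"wx":0,"wy":0,"wz":0,"gripper":1},{"tx":0.15,"ty":0,"tz":0,"wx":0,"wy":0,"wz":0,"gripper":1},{"tx":0.15,"ty":0,"tz":0,"wx":0,"wy":0,"wz":0,"gripper":-1},{"tx":0.15,"ty":0,"tz":0,"wx":0,"wy":0,"wz":0,"gripper":-1},{"tx":0.15,"ty":0,"tz":0,"wx":0,"wy":0,"wz":0,"gripper":-1},{"tx":-4,"ty":0,"tz":0,"wx":0,"wy":0,"wz":0,"gripper":-1},{"tx":-8,"ty":0,"tz":0,"wx":0,"wy":0,"wz":0,"gripper":-1},{"tx":-11,"ty":0,"tz":0,"wx":0,"wy":0,"wz":0,"gripper":-1}]'
python3 - <<'E'
from h import *
goal(428.5,78,130,.34)
E
```

```text
time: 20.02
tool_pos: [632.0, 62.7, 151.8]
tcp_rot: [-0.233, 1.568, -0.191]
contact_force: [2.2, 0.2, 0.7]
grip_width: 75.2
pose [632.   62.7 151.8] psi 0.042 j [-0.02  0.6   1.31 -0.    1.23 -0.06] F [2.2 0.2 0.7] w 75.2 t 20.02
t [  2.13   2.39 -20.27] w [-0.298  0.002  0.001] rows T 4.9 R 2.4 dpsi 0.3 j6?  -0.28 0.15
t [  2.13   2.39 -20.27] w [ 2.844e+00  1.000e-03 -3.000e-03] rows T 4.9 R 22.8 dpsi -2.84 j6?  2.86 -2.99
```

```bash
python3 -m creep '[{"tx":0,"ty":2.4,"tz":-20.3,"wx":-0.298,"wy":0,"wz":0,"gripper":-1},{"tx":2,"ty":2.4,"tz":-20.3,"wx":-0.298,"wy":0,"wz":0,"gripper":-1},{"tx":2,"ty":2.4,"tz":-20.3,"wx":-0.298,"wy":0,"wz":0,"gripper":-1},{"tx":2,"ty":2.4,"tz":-20.3,"wx":-0.298,"wy":0,"wz":0,"gripper":-1},{"tx":2,"ty":2.4,"tz":-20.3,"wx":-0.298,"wy":0,"wz":0,"gripper":-1},{"tx":2,"ty":2.4,"tz":-20.3,"wx":-0.298,"wy":0,"wz":0,"gripper":-1},{"tx":2,"ty":2.4,"tz":-20.3,"wx":-0.298,"wy":0,"wz":0,"gripper":-1},{"tx":2,"ty":2.4,"tz":-20.3,"wx":-0.298,"wy":0,"wz":0,"gripper":-1}]'
python3 - <<'E'
from h import *
fitblocks('5',[(446,222,0),(428,78,.34),(631,62,.04,12)])
goal(428.5,78,60,.34)
E
```

```text
time: 20.68
tool_pos: [428.8, 78.1, 129.6]
tcp_rot: [-0.473, 1.568, -0.133]
contact_force: [-0.6, 0.0, -0.7]
grip_width: 91.9
(446, 222) ['scene'] [ 4.4386e+02  2.2215e+02 -6.0000e-02] 28.5 [224, 115]
(446, 222) ['top'] [4.4686e+02 2.2343e+02 3.0000e-02] 68.4 [224, 115]
(446, 222) ['scene', 'top'] [ 4.4533e+02  2.2218e+02 -3.0000e-02] 104.5 [224, 115]
(428, 78) ['scene'] [4.2706e+02 7.8690e+01 2.8000e-01] 28.4 [241]
(631, 62) ['scene'] [6.3025e+02 6.3890e+01 1.0000e-02] 9.8 [278, 182]
(631, 62) ['top'] [634.04  63.13  -0.  ] 6.8 [278, 182]
(631, 62) ['scene', 'top'] [6.3098e+02 6.3800e+01 1.0000e-02] 26.8 [278, 182]
pose [429.4  78.  129.4] psi 0.34 j [ 0.    0.3   1.9  -0.    0.94 -0.34] F [0.  0.2 0.1] w 91.9 t 20.78
t [ 6.94  0.04 -0.1 ] w [-0.     0.002  0.001] rows T 1.7 R 0.0 dpsi 0.0 j6?  -0.34 -0.34
t [ 6.94  0.04 -0.1 ] w [ 3.141e+00  2.000e-03 -4.000e-03] rows T 1.7 R 25.1 dpsi -3.14 j6?  2.81 -3.48
```

View pics/scene5.png

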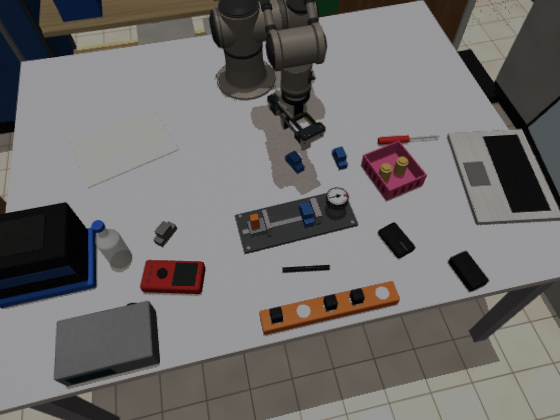

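```bash
python3 -m creep '[{"tx":4,"ty":0,"tz":-0.1,"wx":0,"wy":0,"wz":0,"gripper":-1},{"tx":7.5,"ty":0,"tz":-0.1,"wx":0,"wy":0,"wz":0,"gripper":-1},{"tx":9.5,"ty":0,"tz":-0.1,"wx":0,"wy":0,"wz":0,"gripper":-1},{"tx":9.5,"ty":0,"tz":-0.1,"wx":0,"wy":0,"wz":0,"gripper":-1},{"tx":9.5,"ty":0,"tz":-0.1,"wx":0,"wy":0,"wz":0,"gripper":-1},{"tx":9.5,"ty":0,"tz":-0.1,"wx":0,"wy":0,"wz":0,"gripper":-1}]'
```

```text
time: 21.28
tool_pos: [428.2, 77.6, 34.7]
tcp_rot: [-0.534, 1.569, -0.194]
contact_force: [-0.3, 0.8, -0.4]
grip_width: 91.9
```

```bash
python3 -m creep '[{"tx":0.8,"ty":0,"tz":0,"wx":0,"wy":0,"wz":0,"gripper":-1},{"tx":0.8,"ty":0,"tz":0,"wx":0,"wy":0,"wz":0,"gripper":-1},{"tx":0.8,"ty":0,"tz":0,"wx":0,"wy":0,"wz":0,"gripper":1},{"tx":0.8,"ty":0,"tz":0,"wx":0,"wy":0,"wz":0,"gripper":1},{"tx":0.8,"ty":0,"tz":0,"wx":0,"wy":0,"wz":0,"gripper":1},{"tx":0.8,"ty":0,"tz":0,"wx":0,"wy":0,"wz":0,"gripper":1},{"tx":0.8,"ty":0,"tz":0,"wx":0,"wy":0,"wz":0,"gripper":1},{"tx":0.8,"ty":0,"tz":0,"wx":0,"wy":0,"wz":0,"gripper":1}]'; python3 -m creep '[{"tx":0,"ty":0,"tz":0,"wx":0,"wy":0,"wz":0,"gripper":1},{"tx":0,"ty":0,"tz":0,"wx":0,"wy":0,"wz":0,"gripper":1},{"tx":0,"ty":0,"tz":0,"wx":0,"wy":0,"wz":0,"gripper":1},{"tx":0,"ty":0,"tz":0,"wx":0,"wy":0,"wz":0,"gripper":1},{"tx":0,"ty":0,"tz":0,"wx":0,"wy":0,"wz":0,"gripper":1}]'
python3 - <<'E'
from h import *
o=get_obs(); 
goal(632.6,28.3,150,.042)
E
```

```text
time: 21.95
tool_pos: [426.6, 77.7, 25.9]
tcp_rot: [-1.41, 1.57, -1.07]
contact_force: [0.3, 0.8, 0.1]
grip_width: 56.4
time: 22.37
tool_pos: [426.6, 77.7, 25.8]
tcp_rot: [-1.498, 1.57, -1.158]
contact_force: [0.2, 0.4, -0.1]
grip_width: 40.1
pose [426.6  77.7  25.8] psi 0.34 j [ 0.    0.48  2.01 -0.    0.66 -0.34] F [ 0.2  0.4 -0.1] w 40.1 t 22.37
t [-12.42 -11.53  17.77] w [0.298 0.    0.   ] rows T 5.9 R 2.4 dpsi -0.3 j6?  -0.17 -0.5
t [-12.42 -11.53  17.77] w [-2.844e+00 -1.000e-03  0.000e+00] rows T 5.9 R 22.8 dpsi 2.84 j6?  -3.32 2.64
```

```bash
python3 -m creep '[{"tx":-4,"ty":0,"tz":0,"wx":0,"wy":0,"wz":0,"gripper":1},{"tx":-8,"ty":0,"tz":0,"wx":0,"wy":0,"wz":0,"gripper":1},{"tx":-12,"ty":-1,"tz":1.5,"wx":0.1,"wy":0,"wz":0,"gripper":1},{"tx":-12.4,"ty":-3,"tz":4.6,"wx":0.2,"wy":0,"wz":0,"gripper":1},{"tx":-12.4,"ty":-5,"tz":7.7,"wx":0.298,"wy":0,"wz":0,"gripper":1},{"tx":-12.4,"ty":-7,"tz":10.8,"wx":0.298,"wy":0,"wz":0,"gripper":1},{"tx":-12.4,"ty":-9,"tz":13.9,"wx":0.298,"wy":0,"wz":0,"gripper":1},{"tx":-12.4,"ty":-11,"tz":17,"wx":0.298,"wy":0,"wz":0,"gripper":1}]'
python3 -m creep '[{"tx":1,"ty":0,"tz":0.8,"wx":0,"wy":0,"wz":0,"gripper":1},{"tx":4,"ty":0,"tz":0.8,"wx":0,"wy":0,"wz":0,"gripper":1},{"tx":4,"ty":0,"tz":0.8,"wx":0,"wy":0,"wz":0,"gripper":1},{"tx":4,"ty":0,"tz":0.8,"wx":0,"wy":0,"wz":0,"gripper":1},{"tx":4,"ty":0,"tz":0.8,"wx":0,"wy":0,"wz":0,"gripper":1}]'
python3 - <<'E'
from h import *
goal(632.6,28.3,38,.042)
E
```

```text
time: 23.03
tool_pos: [624.7, 30.3, 149.5]
tcp_rot: [-2.677, 1.57, -2.635]
contact_force: [0.0, -0.2, -1.0]
grip_width: 39.7
time: 23.45
tool_pos: [631.2, 31.3, 110.5]
tcp_rot: [-2.185, 1.57, -2.143]
contact_force: [0.8, -0.8, -0.4]
grip_width: 39.8
pose [631.2  31.3 110.5] psi 0.042 j [-0.07  0.64  1.36 -0.    1.14 -0.11] F [ 0.8 -0.8 -0.4] w 39.8 t 23.45
t [ 7.25 -0.3   0.13] w [ 0. -0.  0.] rows T 1.7 R 0.0 dpsi -0.0 j6?  -0.12 -0.11
t [ 7.25 -0.3   0.13] w [-3.141e+00 -1.000e-03 -0.000e+00] rows T 1.7 R 25.1 dpsi 3.14 j6?  -3.26 3.03
```

```bash
python3 -m creep '[{"tx":2,"ty":-0.3,"tz":0.1,"wx":0,"wy":0,"wz":0,"gripper":1},{"tx":4,"ty":-0.3,"tz":0.1,"wx":0,"wy":0,"wz":0,"gripper":1},{"tx":6,"ty":-0.3,"tz":0.1,"wx":0,"wy":0,"wz":0,"gripper":1},{"tx":6.8,"ty":-0.3,"tz":0.1,"wx":0,"wy":0,"wz":0,"gripper":1},{"tx":7.1,"ty":-0.3,"tz":0.1,"wx":0,"wy":0,"wz":0,"gripper":1},{"tx":7.1,"ty":-0.3,"tz":0.1,"wx":0,"wy":0,"wz":0,"gripper":1},{"tx":7.1,"ty":-0.3,"tz":0.1,"wx":0,"wy":0,"wz":0,"gripper":1},{"tx":7.1,"ty":-0.3,"tz":0.1,"wx":0,"wy":0,"wz":0,"gripper":1}]'
```

```text
time: 24.12
tool_pos: [633.6, 28.1, 40.5]
tcp_rot: [-0.264, 1.568, -0.222]
contact_force: [-0.4, 0.0, -1.7]
grip_width: 39.9
```

```bash
python3 -m creep '[{"tx":0.2,"ty":0,"tz":0,"wx":0,"wy":0,"wz":0,"gripper":1},{"tx":0.2,"ty":0,"tz":0,"wx":0,"wy":0,"wz":0,"gripper":1},{"tx":0.2,"ty":0,"tz":0,"wx":0,"wy":0,"wz":0,"gripper":-1},{"tx":0.2,"ty":0,"tz":0,"wx":0,"wy":0,"wz":0,"gripper":-1},{"tx":0.2,"ty":0,"tz":0,"wx":0,"wy":0,"wz":0,"gripper":-1},{"tx":-4,"ty":0,"tz":0,"wx":0,"wy":0,"wz":0,"gripper":-1},{"tx":-8,"ty":0,"tz":0,"wx":0,"wy":0,"wz":0,"gripper":-1},{"tx":-11,"ty":0,"tz":0,"wx":0,"wy":0,"wz":0,"gripper":-1}]'
python3 - <<'E'
from h import *
fitblocks('6',[(446,222,0)])
goal(446,222,130,.03)
E
```

```text
time: 24.78
tool_pos: [633.1, 28.1, 151.4]
tcp_rot: [-0.354, 1.569, -0.312]
contact_force: [0.9, 0.3, -0.0]
grip_width: 75.1
(446, 222) ['scene'] [ 4.4371e+02  2.2209e+02 -6.0000e-02] 28.9 [223, 165]
(446, 222) ['top'] [4.4648e+02 2.2187e+02 1.1000e-01] 21.3 [223, 165]
(446, 222) ['scene', 'top'] [ 4.4566e+02  2.2151e+02 -2.0000e-02] 60.0 [223, 165]
pose [635.8  27.9 155.2] psi 0.042 j [-0.08  0.6   1.31 -0.    1.23 -0.12] F [ 0.6 -0.5  0.2] w 83.0 t 24.88
t [  2.28  20.19 -18.17] w [0.012 0.011 0.002] rows T 6.5 R 0.1 dpsi -0.01 j6?  0.31 -0.55
t [  2.28  20.19 -18.17] w [-3.13e+00 -3.00e-03  1.80e-02] rows T 6.5 R 25.0 dpsi 3.13 j6?  -2.83 2.59
```

```bash
python3 -m creep '[{"tx":0,"ty":20.2,"tz":-18.1,"wx":0.012,"wy":0,"wz":0,"gripper":-1},{"tx":2,"ty":20.2,"tz":-18.1,"wx":0.012,"wy":0,"wz":0,"gripper":-1},{"tx":2,"ty":20.2,"tz":-18.1,"wx":0.012,"wy":0,"wz":0,"gripper":-1},{"tx":2,"ty":20.2,"tz":-18.1,"wx":0.012,"wy":0,"wz":0,"gripper":-1},{"tx":2,"ty":20.2,"tz":-18.1,"wx":0.012,"wy":0,"wz":0,"gripper":-1},{"tx":2,"ty":20.2,"tz":-18.1,"wx":0.012,"wy":0,"wz":0,"gripper":-1},{"tx":2,"ty":20.2,"tz":-18.1,"wx":0.012,"wy":0,"wz":0,"gripper":-1},{"tx":2,"ty":20.2,"tz":-18.1,"wx":0.012,"wy":0,"wz":0,"gripper":-1}]'
python3 -m creep '[{"tx":4,"ty":0,"tz":0,"wx":0,"wy":0,"wz":0,"gripper":-1},{"tx":7,"ty":0,"tz":0,"wx":0,"wy":0,"wz":0,"gripper":-1},{"tx":7,"ty":0,"tz":0,"wx":0,"wy":0,"wz":0,"gripper":-1},{"tx":7,"ty":0,"tz":0,"wx":0,"wy":0,"wz":0,"gripper":-1},{"tx":7,"ty":0,"tz":0,"wx":0,"wy":0,"wz":0,"gripper":-1}]'
python3 - <<'E'
from h import *
goal(445.5,222,26,.03)
c=dict(np.load('scene6.npz')); im=cv2.resize(c['frame'][130:190,310:370],None,fx=8,fy=8,interpolation=cv2.INTER_NEAREST)
c=dict(np.load('top6.npz')); i2=cv2.resize(c['frame'][230:280,200:250],None,fx=9.6,fy=9.6,interpolation=cv2.INTER_NEAREST)
cv2.imwrite('pics/A6.png',np.hstack([cv2.resize(im,(400,400)),cv2.resize(i2,(400,400))])[:,:,::-1])
E
```

```text
time: 25.55
tool_pos: [439.0, 224.7, 127.6]
tcp_rot: [-2.983, 1.567, -2.949]
contact_force: [-0.4, -0.8, 0.0]
grip_width: 91.7
time: 25.97
tool_pos: [444.3, 222.2, 59.6]
tcp_rot: [-0.192, 1.57, -0.162]
contact_force: [0.4, 0.0, -0.2]
grip_width: 91.9
pose [444.3 222.2  59.6] psi 0.029 j [ 0.31  0.5   1.81 -0.    0.83  0.28] F [ 0.4  0.  -0.2] w 91.9 t 25.97
t [ 3.36 -0.02  0.11] w [-0.001  0.001  0.   ] rows T 0.8 R 0.0 dpsi 0.0 j6?  0.28 0.28
t [ 3.36 -0.02  0.11] w [ 3.141e+00  0.000e+00 -2.000e-03] rows T 0.8 R 25.1 dpsi -3.14 j6?  3.42 -2.86
```

View pics/A6.png

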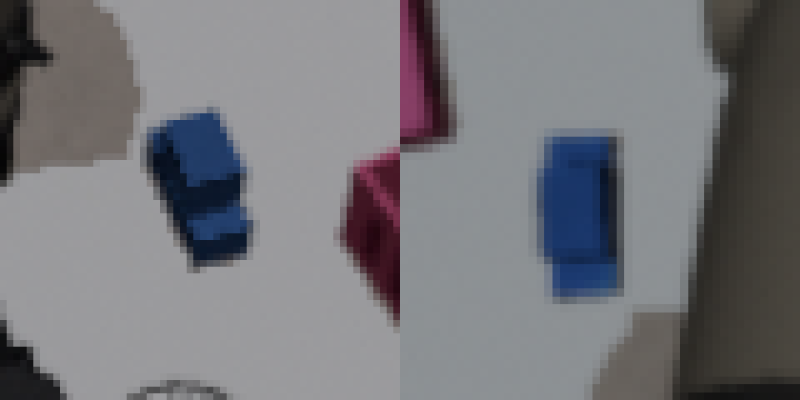

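```bash
python3 -m creep '[{"tx":2.5,"ty":0,"tz":0.1,"wx":0,"wy":0,"wz":0,"gripper":-1},{"tx":3.3,"ty":0,"tz":0.1,"wx":0,"wy":0,"wz":0,"gripper":-1},{"tx":3.3,"ty":0,"tz":0.1,"wx":0,"wy":0,"wz":0,"gripper":-1},{"tx":3.3,"ty":0,"tz":0.1,"wx":0,"wy":0,"wz":0,"gripper":-1}]'; python3 -m creep '[{"tx":0,"ty":0,"tz":0,"wx":0,"wy":0,"wz":0,"gripper":1},{"tx":0,"ty":0,"tz":0,"wx":0,"wy":0,"wz":0,"gripper":1},{"tx":0,"ty":0,"tz":0,"wx":0,"wy":0,"wz":0,"gripper":1},{"tx":0,"ty":0,"tz":0,"wx":0,"wy":0,"wz":0,"gripper":1},{"tx":0,"ty":0,"tz":0,"wx":0,"wy":0,"wz":0,"gripper":1},{"tx":0,"ty":0,"tz":0,"wx":0,"wy":0,"wz":0,"gripper":1},{"tx":0,"ty":0,"tz":0,"wx":0,"wy":0,"wz":0,"gripper":1},{"tx":0,"ty":0,"tz":0,"wx":0,"wy":0,"wz":0,"gripper":1}]';  python3 -m creep '[{"tx":0,"ty":0,"tz":0,"wx":0,"wy":0,"wz":0,"gripper":1},{"tx":0,"ty":0,"tz":0,"wx":0,"wy":0,"wz":0,"gripper":1},{"tx":0,"ty":0,"tz":0,"wx":0,"wy":0,"wz":0,"gripper":1}]'
python3 - <<'E'
from h import *
goal(634,-6,150,.042)
E
```

```text
time: 26.3
tool_pos: [444.7, 222.3, 26.5]
tcp_rot: [-0.49, 1.57, -0.46]
contact_force: [-0.6, -0.6, 0.2]
grip_width: 91.7
time: 26.97
tool_pos: [444.3, 222.3, 25.7]
tcp_rot: [-1.693, 1.57, -1.663]
contact_force: [1.0, 0.4, -0.1]
grip_width: 43.1
time: 27.22
tool_pos: [444.4, 222.3, 25.7]
tcp_rot: [-1.284, 1.57, -1.254]
contact_force: [-0.1, -0.4, -0.0]
grip_width: 39.5
pose [444.4 222.3  25.7] psi 0.03 j [ 0.31  0.55  1.84 -0.    0.75  0.28] F [-0.1 -0.4 -0. ] w 39.5 t 27.22
t [-12.42 -23.4   18.27] w [-0.012  0.     0.   ] rows T 7.7 R 0.1 dpsi 0.01 j6?  -0.21 0.77
t [-12.42 -23.4   18.27] w [ 3.13e+00  1.00e-03 -0.00e+00] rows T 7.7 R 25.0 dpsi -3.13 j6?  2.94 -2.38
```

```bash
python3 -m creep '[{"tx":-4,"ty":0,"tz":0,"wx":0,"wy":0,"wz":0,"gripper":1},{"tx":-8,"ty":0,"tz":0,"wx":0,"wy":0,"wz":0,"gripper":1},{"tx":-12,"ty":-1,"tz":0.8,"wx":-0.012,"wy":0,"wz":0,"gripper":1},{"tx":-12.4,"ty":-4,"tz":3.1,"wx":-0.012,"wy":0,"wz":0,"gripper":1},{"tx":-12.4,"ty":-7,"tz":5.5,"wx":-0.012,"wy":0,"wz":0,"gripper":1},{"tx":-12.4,"ty":-10,"tz":7.8,"wx":-0.012,"wy":0,"wz":0,"gripper":1},{"tx":-12.4,"ty":-13,"tz":10.1,"wx":-0.012,"wy":0,"wz":0,"gripper":1},{"tx":-12.4,"ty":-16,"tz":12.5,"wx":-0.012,"wy":0,"wz":0,"gripper":1}]'
python3 -m creep '[{"tx":0,"ty":-3,"tz":2.3,"wx":0,"wy":0,"wz":0,"gripper":1},{"tx":0,"ty":-6,"tz":4.7,"wx":0,"wy":0,"wz":0,"gripper":1},{"tx":0,"ty":-7.4,"tz":5.8,"wx":0,"wy":0,"wz":0,"gripper":1},{"tx":2,"ty":-7.4,"tz":5.8,"wx":0,"wy":0,"wz":0,"gripper":1},{"tx":4,"ty":-7.4,"tz":5.8,"wx":0,"wy":0,"wz":0,"gripper":1},{"tx":4,"ty":-7.4,"tz":5.8,"wx":0,"wy":0,"wz":0,"gripper":1},{"tx":4,"ty":-7.4,"tz":5.8,"wx":0,"wy":0,"wz":0,"gripper":1}]'
python3 - <<'E'
from h import *
goal(634,-6,38,.042)
E
```

```text
time: 27.88
tool_pos: [574.5, 64.7, 149.7]
tcp_rot: [-2.663, 1.57, -2.621]
contact_force: [0.2, 0.6, -1.1]
grip_width: 39.9
time: 28.47
tool_pos: [634.1, -5.2, 108.6]
tcp_rot: [3.085, 1.567, 3.127]
contact_force: [0.3, -0.6, 0.1]
grip_width: 39.7
pose [634.1  -5.2 108.6] psi 0.042 j [-0.13  0.65  1.35 -0.    1.14 -0.17] F [ 0.3 -0.6  0.1] w 39.7 t 28.47
t [ 7.06 -0.08  0.01] w [-0.    -0.003 -0.   ] rows T 1.7 R 0.0 dpsi 0.0 j6?  -0.17 -0.17
t [ 7.06 -0.08  0.01] w [ 3.142 -0.     0.005] rows T 1.7 R 25.1 dpsi -3.14 j6?  2.97 -3.31
```

```bash
python3 -m creep '[{"tx":2,"ty":-0.1,"tz":0,"wx":0,"wy":0,"wz":0,"gripper":1},{"tx":4,"ty":-0.1,"tz":0,"wx":0,"wy":0,"wz":0,"gripper":1},{"tx":6,"ty":-0.1,"tz":0,"wx":0,"wy":0,"wz":0,"gripper":1},{"tx":6.7,"ty":-0.1,"tz":0,"wx":0,"wy":0,"wz":0,"gripper":1},{"tx":6.9,"ty":-0.1,"tz":0,"wx":0,"wy":0,"wz":0,"gripper":1},{"tx":6.9,"ty":-0.1,"tz":0,"wx":0,"wy":0,"wz":0,"gripper":1},{"tx":6.9,"ty":-0.1,"tz":0,"wx":0,"wy":0,"wz":0,"gripper":1},{"tx":6.9,"ty":-0.1,"tz":0,"wx":0,"wy":0,"wz":0,"gripper":1}]'
```

```text
time: 29.13
tool_pos: [636.1, -6.4, 42.5]
tcp_rot: [-0.31, 1.568, -0.268]
contact_force: [0.0, 0.6, -1.1]
grip_width: 39.6
```

```bash
python3 -m creep '[{"tx":0.3,"ty":0,"tz":-0.2,"wx":0,"wy":0,"wz":0,"gripper":1},{"tx":0.4,"ty":0,"tz":-0.2,"wx":0,"wy":0,"wz":0,"gripper":1},{"tx":0.4,"ty":0,"tz":-0.2,"wx":0,"wy":0,"wz":0,"gripper":1},{"tx":0.4,"ty":0,"tz":-0.2,"wx":0,"wy":0,"wz":0,"gripper":-1},{"tx":0.4,"ty":0,"tz":-0.2,"wx":0,"wy":0,"wz":0,"gripper":-1},{"tx":0.4,"ty":0,"tz":-0.2,"wx":0,"wy":0,"wz":0,"gripper":-1},{"tx":-4,"ty":0,"tz":-0.2,"wx":0,"wy":0,"wz":0,"gripper":-1},{"tx":-8,"ty":0,"tz":-0.2,"wx":0,"wy":0,"wz":0,"gripper":-1}]'; python3 -m creep '[{"tx":-3,"ty":0,"tz":-4,"wx":0,"wy":0,"wz":0,"gripper":-1},{"tx":-3,"ty":0,"tz":-8,"wx":0,"wy":0,"wz":0,"gripper":-1},{"tx":-3,"ty":0,"tz":-12,"wx":0,"wy":0,"wz":0,"gripper":-1},{"tx":-3,"ty":0,"tz":-16,"wx":0,"wy":0,"wz":0,"gripper":-1},{"tx":-3,"ty":0,"tz":-18,"wx":0,"wy":0,"wz":0,"gripper":-1},{"tx":-3,"ty":0,"tz":-18,"wx":0,"wy":0,"wz":0,"gripper":-1}]'
python3 - <<'E'
from h import *
for n,(a,b,w,h) in (('scene',(220,160,160,120)),('top',(210,160,140,100))):
    c=capture(n); np.savez(n+'7.npz',**c); save(c,n+'7')
    im=cv2.resize(c['frame'][b:b+h,a:a+w],None,fx=5,fy=5,interpolation=cv2.INTER_CUBIC); cv2.imwrite('pics/%s7z.png'%n,im[:,:,::-1])
E
```

```text
time: 29.8
tool_pos: [631.1, -6.2, 118.0]
tcp_rot: [3.025, 1.563, 3.067]
contact_force: [1.3, -0.7, 1.4]
grip_width: 68.7
time: 30.3
tool_pos: [448.6, -13.5, 150.2]
tcp_rot: [3.086, 1.567, 3.128]
contact_force: [0.1, 0.2, 0.7]
grip_width: 91.8
```

View pics/scene7z.png

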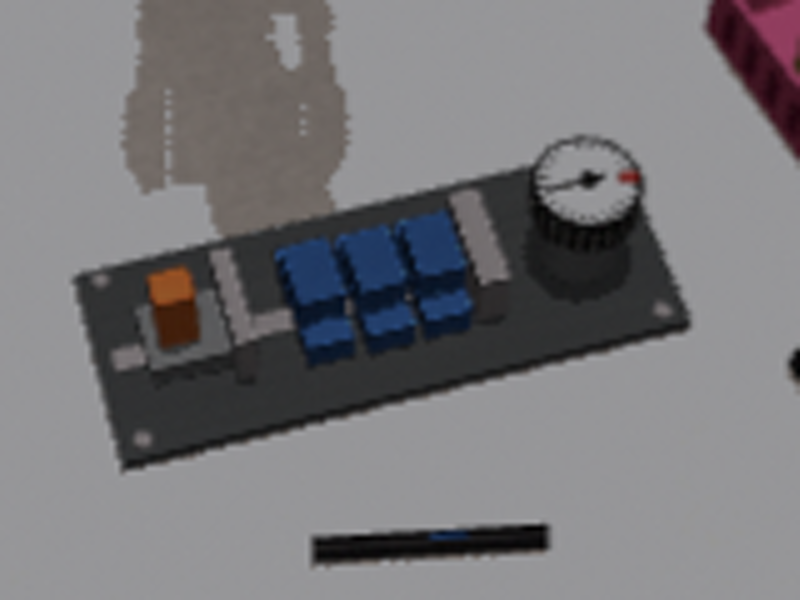

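View pics/top7z.png

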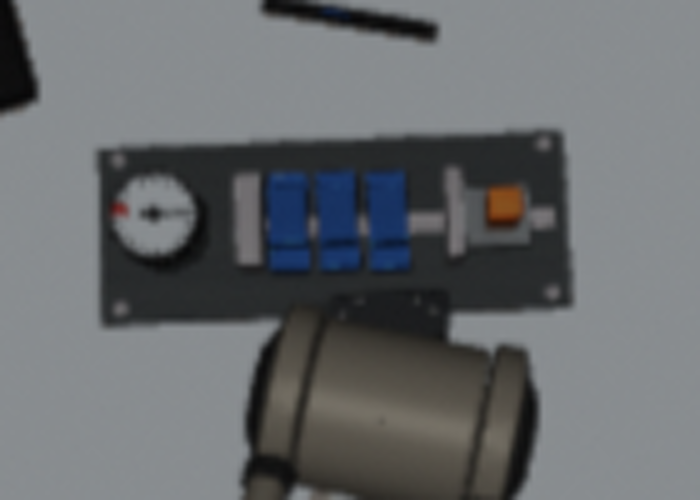

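View pics/top7.png

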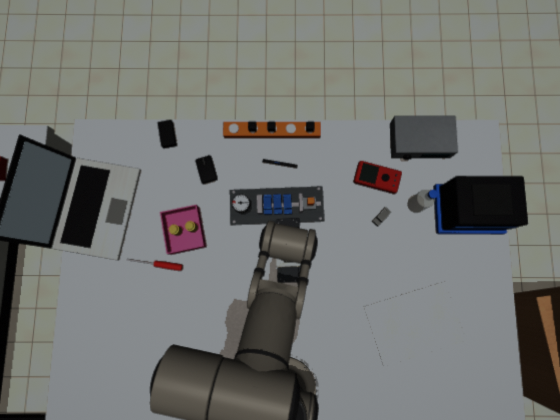

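The three blue blocks stand square in a row between jaw and anvil (scene crop ~(315,290), (375,280), (435,270)). Both rollers are in the basket (top (174,230), (190,227)), and no other blue block is on the bench. Next I close the jaw.

```bash
python3 - <<'E'
from h import *
goal(637,-90,120,.042)
E
```

```text
pose [453.6 -14.1 150.7] psi 0.042 j [-0.2   0.3   1.83 -0.    1.02 -0.24] F [ 0.1 -0.6 -0.7] w 91.8 t 30.4
t [ 3.11 -8.34 18.  ] w [-0.     0.002  0.001] rows T 4.8 R 0.0 dpsi 0.0 j6?  -0.35 -0.13
t [ 3.11 -8.34 18.  ] w [ 3.141e+00  1.000e-03 -3.000e-03] rows T 4.8 R 25.1 dpsi -3.14 j6?  2.79 -3.27
```

```bash
python3 -m creep '[{"tx":0,"ty":-2,"tz":3.6,"wx":0,"wy":0,"wz":0,"gripper":-1},{"tx":0,"ty":-4,"tz":7.2,"wx":0,"wy":0,"wz":0,"gripper":-1},{"tx":0,"ty":-6,"tz":11,"wx":0,"wy":0,"wz":0,"gripper":-1},{"tx":0,"ty":-8,"tz":14.5,"wx":0,"wy":0,"wz":0,"gripper":-1},{"tx":2,"ty":-8.3,"tz":18,"wx":0,"wy":0,"wz":0,"gripper":-1},{"tx":3,"ty":-8.3,"tz":18,"wx":0,"wy":0,"wz":0,"gripper":-1},{"tx":3,"ty":-8.3,"tz":18,"wx":0,"wy":0,"wz":0,"gripper":-1},{"tx":3,"ty":-8.3,"tz":18,"wx":0,"wy":0,"wz":0,"gripper":-1}]'
python3 - <<'E'
from h import *
goal(636.5,-90,54,.042)
E
```

```text
time: 31.07
tool_pos: [636.5, -89.0, 118.6]
tcp_rot: [2.977, 1.568, 3.019]
contact_force: [-0.6, -0.1, -0.0]
grip_width: 91.8
pose [636.5 -89.  118.6] psi 0.042 j [-0.26  0.65  1.32 -0.    1.18 -0.3 ] F [-0.6 -0.1 -0. ] w 91.8 t 31.07
t [ 6.46 -0.1   0.02] w [ 0.    -0.003 -0.   ] rows T 1.5 R 0.0 dpsi -0.0 j6?  -0.3 -0.3
t [ 6.46 -0.1   0.02] w [-3.141e+00  1.000e-03 -4.000e-03] rows T 1.5 R 25.1 dpsi 3.14 j6?  -3.44 2.84
```

```bash
python3 -m creep '[{"tx":3,"ty":-0.1,"tz":0,"wx":0,"wy":0,"wz":0,"gripper":-1},{"tx":6,"ty":-0.1,"tz":0,"wx":0,"wy":0,"wz":0,"gripper":-1},{"tx":6.4,"ty":-0.1,"tz":0,"wx":0,"wy":0,"wz":0,"gripper":-1},{"tx":6.4,"ty":-0.1,"tz":0,"wx":0,"wy":0,"wz":0,"gripper":-1},{"tx":6.4,"ty":-0.1,"tz":0,"wx":0,"wy":0,"wz":0,"gripper":0.3},{"tx":6.4,"ty":-0.1,"tz":0,"wx":0,"wy":0,"wz":0,"gripper":0.3},{"tx":6.4,"ty":-0.1,"tz":0,"wx":0,"wy":0,"wz":0,"gripper":0.3},{"tx":6.4,"ty":-0.1,"tz":0,"wx":0,"wy":0,"wz":0,"gripper":0.3}]'
python3 - <<'E'
from h import *
goal(636.5,-90,54,.042)
E
```

```text
time: 31.73
tool_pos: [637.5, -90.5, 57.9]
tcp_rot: [-0.427, 1.568, -0.385]
contact_force: [0.5, -1.3, 0.4]
grip_width: 69.9
pose [637.5 -90.5  57.9] psi 0.042 j [-0.26  0.72  1.38 -0.    1.05 -0.3 ] F [ 0.5 -1.3  0.4] w 69.9 t 31.73
t [ 0.39  0.06 -0.1 ] w [0.    0.003 0.001] rows T 0.1 R 0.0 dpsi -0.0 j6?  -0.3 -0.3
t [ 0.39  0.06 -0.1 ] w [-3.142e+00 -2.000e-03  4.000e-03] rows T 0.1 R 25.1 dpsi 3.14 j6?  -3.44 2.84
```

```bash
python3 -m creep '[{"tx":0.4,"ty":0,"tz":-0.1,"wx":0,"wy":0,"wz":0,"gripper":1},{"tx":0.4,"ty":0,"tz":-0.1,"wx":0,"wy":0,"wz":0,"gripper":1},{"tx":0.4,"ty":0,"tz":-0.1,"wx":0,"wy":0,"wz":0,"gripper":1},{"tx":0.4,"ty":0,"tz":-0.1,"wx":0,"wy":0,"wz":0,"gripper":1},{"tx":0.4,"ty":0,"tz":-0.1,"wx":0,"wy":0,"wz":0,"gripper":1},{"tx":0.4,"ty":0,"tz":-0.1,"wx":0,"wy":0,"wz":0,"gripper":1},{"tx":0.4,"ty":0,"tz":-0.1,"wx":0,"wy":0,"wz":0,"gripper":1},{"tx":0.4,"ty":0,"tz":-0.1,"wx":0,"wy":0,"wz":0,"gripper":1}]'; python3 -m creep '[{"tx":0,"ty":0,"tz":0,"wx":0,"wy":0,"wz":0,"gripper":1},{"tx":0,"ty":0,"tz":0,"wx":0,"wy":0,"wz":0,"gripper":1},{"tx":0,"ty":0,"tz":0,"wx":0,"wy":0,"wz":0,"gripper":1}]'
python3 - <<'E'
from h import *
fitblocks('8',[(631,62,.04,12)])
E
```

```text
time: 32.4
tool_pos: [637.4, -90.4, 52.3]
tcp_rot: [-0.194, 1.567, -0.152]
contact_force: [6.4, 0.1, -4.0]
grip_width: 22.1
time: 32.65
tool_pos: [637.4, -90.4, 52.2]
tcp_rot: [-0.226, 1.567, -0.184]
contact_force: [6.9, -0.1, -4.1]
grip_width: 22.0
(631, 62) ['scene'] [632.3   42.54   0.97] 342.9 [715, 406]
(631, 62) ['top'] [634.    63.14   0.  ] 230.8 [715, 406]
(631, 62) ['scene', 'top'] [632.73  43.9    0.93] 597.8 [715, 406]
```

```bash
python3 -m creep '[{"tx":0,"ty":0.4,"tz":0.1,"wx":0,"wy":0,"wz":0,"gripper":1},{"tx":0,"ty":0.8,"tz":0.1,"wx":0,"wy":0,"wz":0,"gripper":1},{"tx":0,"ty":1.2,"tz":0.1,"wx":0,"wy":0,"wz":0,"gripper":1},{"tx":0,"ty":1.6,"tz":0.1,"wx":0,"wy":0,"wz":0,"gripper":1},{"tx":0,"ty":2,"tz":0.1,"wx":0,"wy":0,"wz":0,"gripper":1},{"tx":0,"ty":2.4,"tz":0.1,"wx":0,"wy":0,"wz":0,"gripper":1},{"tx":0,"ty":2.8,"tz":0.1,"wx":0,"wy":0,"wz":0,"gripper":1},{"tx":0,"ty":3,"tz":0.1,"wx":0,"wy":0,"wz":0,"gripper":1}]'
python3 -m creep '[{"tx":0,"ty":0.2,"tz":0,"wx":0,"wy":0,"wz":0,"gripper":1},{"tx":0,"ty":0.4,"tz":0,"wx":0,"wy":0,"wz":0,"gripper":1},{"tx":0,"ty":0.6,"tz":0,"wx":0,"wy":0,"wz":0,"gripper":1},{"tx":0,"ty":0.8,"tz":0,"wx":0,"wy":0,"wz":0,"gripper":1},{"tx":0,"ty":0.8,"tz":0,"wx":0,"wy":0,"wz":0,"gripper":1}]'
```

```text
time: 33.42
tool_pos: [636.2, -61.5, 52.2]
tcp_rot: [-0.962, 1.568, -0.92]
contact_force: [1.8, -6.0, -1.7]
grip_width: 21.7
time: 33.83
tool_pos: [635.9, -53.6, 52.2]
tcp_rot: [-0.957, 1.568, -0.915]
contact_force: [2.7, -3.9, -1.9]
grip_width: 21.8
```

```bash
python3 -m creep '[{"tx":0,"ty":0.15,"tz":0,"wx":0,"wy":0,"wz":0,"gripper":1},{"tx":0,"ty":0.3,"tz":0,"wx":0,"wy":0,"wz":0,"gripper":1},{"tx":0,"ty":0.45,"tz":0,"wx":0,"wy":0,"wz":0,"gripper":1},{"tx":0,"ty":0.6,"tz":0,"wx":0,"wy":0,"wz":0,"gripper":1},{"tx":0,"ty":0.6,"tz":0,"wx":0,"wy":0,"wz":0,"gripper":1}]'; python3 -m creep '[{"tx":0,"ty":0.1,"tz":0,"wx":0,"wy":0,"wz":0,"gripper":1},{"tx":0,"ty":0.2,"tz":0,"wx":0,"wy":0,"wz":0,"gripper":1},{"tx":0,"ty":0.2,"tz":0,"wx":0,"wy":0,"wz":0,"gripper":1}]'
```

```text
time: 34.25
tool_pos: [635.6, -47.8, 52.2]
tcp_rot: [-0.99, 1.568, -0.949]
contact_force: [2.1, -5.4, -2.0]
grip_width: 22.0
time: 34.5
tool_pos: [635.6, -46.1, 52.2]
tcp_rot: [-1.017, 1.567, -0.975]
contact_force: [2.8, -6.4, -1.2]
grip_width: 22.2
```

```bash
python3 -m creep '[{"tx":0,"ty":0.1,"tz":0,"wx":0,"wy":0,"wz":0,"gripper":1},{"tx":0,"ty":0.1,"tz":0,"wx":0,"wy":0,"wz":0,"gripper":1}]'; python3 -m creep '[{"tx":0,"ty":0.1,"tz":0,"wx":0,"wy":0,"wz":0,"gripper":1},{"tx":0,"ty":0.1,"tz":0,"wx":0,"wy":0,"wz":0,"gripper":1}]'
```

```text
time: 34.67
tool_pos: [635.5, -45.2, 52.2]
tcp_rot: [-1.028, 1.567, -0.987]
contact_force: [1.1, -6.6, -2.3]
grip_width: 21.8
time: 34.83
tool_pos: [635.5, -44.2, 52.3]
tcp_rot: [-1.016, 1.567, -0.974]
contact_force: [2.3, -6.2, -0.8]
grip_width: 21.7
```

```bash
python3 -m creep '[{"tx":0,"ty":0.1,"tz":0,"wx":0,"wy":0,"wz":0,"gripper":1},{"tx":0,"ty":0.1,"tz":0,"wx":0,"wy":0,"wz":0,"gripper":1}]'; python3 - <<'E'
from h import *
goal(636,-40,52,.042)
for n,(a,b,w,h) in (('scene',(220,160,160,120)),):
    c=capture(n); np.savez(n+'9.npz',**c)
    im=cv2.resize(c['frame'][b:b+h,a:a+w],None,fx=5,fy=5,interpolation=cv2.INTER_CUBIC); cv2.imwrite('pics/%s9z.png'%n,im[:,:,::-1])
E
```

```text
time: 35.0
tool_pos: [635.5, -43.4, 52.3]
tcp_rot: [-1.067, 1.567, -1.025]
contact_force: [2.0, -7.4, -2.6]
grip_width: 22.1
pose [635.5 -43.4  52.3] psi 0.042 j [-0.19  0.71  1.4  -0.    1.03 -0.23] F [ 2.  -7.4 -2.6] w 22.1 t 35.0
t [0.03 0.34 0.07] w [-0.     0.002  0.003] rows T 0.1 R 0.0 dpsi 0.0 j6?  -0.22 -0.23
t [0.03 0.34 0.07] w [ 3.141e+00  5.000e-03 -3.000e-03] rows T 0.1 R 25.1 dpsi -3.14 j6?  2.92 -3.37
```

View pics/scene9z.png

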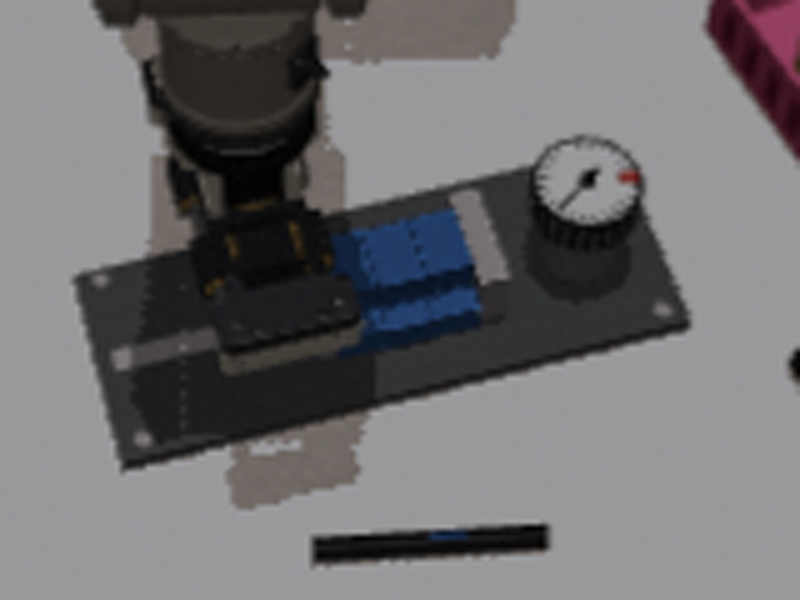

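Blocks are gathered close together and the anvil gap is nearly shut. I continue in 1 mm steps and watch the force.

```bash
python3 -m creep '[{"tx":0,"ty":0.1,"tz":0,"wx":0,"wy":0,"wz":0,"gripper":1},{"tx":0,"ty":0.1,"tz":0,"wx":0,"wy":0,"wz":0,"gripper":1}]'; python3 -m creep '[{"tx":0,"ty":0.1,"tz":0,"wx":0,"wy":0,"wz":0,"gripper":1},{"tx":0,"ty":0.1,"tz":0,"wx":0,"wy":0,"wz":0,"gripper":1}]'
```

```text
time: 35.22
tool_pos: [635.4, -43.4, 52.2]
tcp_rot: [-1.197, 1.566, -1.155]
contact_force: [1.8, -12.1, -2.3]
grip_width: 21.9
time: 35.38
tool_pos: [635.5, -43.4, 52.3]
tcp_rot: [-1.255, 1.565, -1.213]
contact_force: [2.4, -14.2, -3.6]
grip_width: 21.9
```

```bash
python3 -m creep '[{"tx":0,"ty":0.1,"tz":0,"wx":0,"wy":0,"wz":0,"gripper":1},{"tx":0,"ty":0.1,"tz":0,"wx":0,"wy":0,"wz":0,"gripper":1},{"tx":0,"ty":0.1,"tz":0,"wx":0,"wy":0,"wz":0,"gripper":1},{"tx":0,"ty":0.1,"tz":0,"wx":0,"wy":0,"wz":0,"gripper":1}]'
```

```text
time: 35.72
tool_pos: [635.5, -43.3, 52.3]
tcp_rot: [-1.293, 1.564, -1.252]
contact_force: [2.5, -16.9, -3.1]
grip_width: 21.9
```

```bash
python3 -m creep '[{"tx":0,"ty":0,"tz":0,"wx":0,"wy":0,"wz":0,"gripper":-1},{"tx":0,"ty":0,"tz":0,"wx":0,"wy":0,"wz":0,"gripper":-1},{"tx":0,"ty":0,"tz":0,"wx":0,"wy":0,"wz":0,"gripper":-1},{"tx":0,"ty":0,"tz":0,"wx":0,"wy":0,"wz":0,"gripper":-1},{"tx":-4,"ty":0,"tz":0,"wx":0,"wy":0,"wz":0,"gripper":-1},{"tx":-8,"ty":0,"tz":0,"wx":0,"wy":0,"wz":0,"gripper":-1},{"tx":-11,"ty":0,"tz":0,"wx":0,"wy":0,"wz":0,"gripper":-1}]';  python3 -m creep '[{"tx":0,"ty":0,"tz":-4,"wx":0,"wy":0,"wz":0,"gripper":-1},{"tx":0,"ty":0,"tz":-8,"wx":0,"wy":0,"wz":0,"gripper":-1},{"tx":0,"ty":0,"tz":-12,"wx":0,"wy":0,"wz":0,"gripper":-1},{"tx":0,"ty":0,"tz":-15,"wx":0,"wy":0,"wz":0,"gripper":-1},{"tx":0,"ty":0,"tz":-15,"wx":0,"wy":0,"wz":0,"gripper":-1},{"tx":0,"ty":0,"tz":-15,"wx":0,"wy":0,"wz":0,"gripper":-1}]'
cat > dial.py <<'E'
from h import *
def look(tag,G=(632.5,30.3),th=.042):
    d=np.array(G)+122*np.array([-np.sin(th),np.cos(th)])
    ims=[]
    for n in('scene','top'):
        c=capture(n); np.savez(n+tag+'.npz',**c); save(c,n+tag)
        # rectify dial face plane z=82 to metric patch, 0.125mm/px
        k=0.2; N=400
        jj,ii=np.meshgrid(np.arange(N),np.arange(N))
        # image up = +gx(world x), right = -y
        X=d[0]+(N/2-ii)*k; Y=d[1]+(N/2-jj)*k
        uv=proj(c,np.c_[X.ravel(),Y.ravel(),np.full(X.size,82.)])
        m=uv.astype(np.float32).reshape(N,N,2)
        im=cv2.remap(c['frame'],m[:,:,0],m[:,:,1],cv2.INTER_CUBIC)
        H=cv2.cvtColor(im,cv2.COLOR_RGB2HSV)
        red=(cv2.inRange(H,(0,90,60),(9,255,255))|cv2.inRange(H,(170,90,60),(180,255,255)))
        ii_,jj_=np.nonzero(red)
        rc=None
        if len(ii_): rc=(d[0]+(N/2-ii_.mean())*k, d[1]+(N/2-jj_.mean())*k)
        # bezel white-face centre
        w=((H[:,:,2]>95)&(H[:,:,1]<60)).astype(np.uint8)
        w=(w|(red>0)).astype(np.uint8)
        cn,_=cv2.findContours(w,cv2.RETR_EXTERNAL,cv2.CHAIN_APPROX_NONE)
        cn=[q for q in cn if np.hypot(*(q.mean((0,1))-200))<80 and cv2.contourArea(q)>3000]
        ctr=None
        if cn:
            q=max(cn,key=cv2.contourArea); e=cv2.fitEllipse(q); ctr=(d[0]+(N/2-e[0][1])*k, d[1]+(N/2-e[0][0])*k); print(n,'face ellipse axes',np.round(np.array(e[1])*k,1))
        print(n,'pred centre',d.round(1),'face centre',ctr and np.round(ctr,1),'red',rc and np.round(rc,1))
        for cc in (d,ctr):
            if cc is None: continue
            # needle: darkest direction at r=12..22
            best=[]
            gray=cv2.cvtColor(im,cv2.COLOR_RGB2GRAY).astype(float)
            for t in np.arange(-np.pi,np.pi,.02):
                r=np.linspace(9,21,25); x=cc[0]+r*np.cos(t); y=cc[1]+r*np.sin(t)
                mm=np.stack([N/2-(y-d[1])/k,N/2-(x-d[0])/k],1).astype(np.float32)
                best.append((cv2.remap(gray,mm[:,0].reshape(1,-1),mm[:,1].reshape(1,-1),cv2.INTER_LINEAR).mean(),t))
            b=np.array(best); i=b[:,0].argmin(); ww=np.clip(b[i,0]+18-b[:,0],0,None); ww[abs(b[:,1]-b[i,1])>.25]=0
            nt=(ww*b[:,1]).sum()/ww.sum()
            za=np.arctan2(rc[1]-cc[1],rc[0]-cc[0]) if rc else np.nan
            print('   needle',round(nt,3),'contrast',b[i,0].round(0),np.median(b[:,0]).round(0),'zero',round(za,3),'turn',round((nt-za+np.pi)%(2*np.pi)-np.pi,3),'r red',round(np.hypot(rc[0]-cc[0],rc[1]-cc[1]),1) if rc else '')
        ims.append(im)
    cv2.imwrite('pics/dial%s.png'%tag,np.hstack(ims)[:,:,::-1])
E
python3 - <<'E'
from dial import *
look('10'); goal(627.4,152.2,130,.042)
E
```

```text
time: 36.3
tool_pos: [634.9, -37.8, 164.9]
tcp_rot: [-0.311, 1.569, -0.268]
contact_force: [1.3, 0.0, 0.4]
grip_width: 63.9
time: 36.8
tool_pos: [484.0, -44.3, 162.9]
tcp_rot: [-0.443, 1.57, -0.401]
contact_force: [0.1, 0.1, 0.5]
grip_width: 91.3
scene face ellipse axes [71.5 88.2]
scene pred centre [627.4 152.2] face centre [621.  157.8] red [628.9 178.4]
   needle -0.989 contrast 74.0 148.0 zero 1.513 turn -2.502 r red 26.2
   needle -0.862 contrast 78.0 143.0 zero 1.202 turn -2.064 r red 22.0
top face ellipse axes [51.9 54.9]
top pred centre [627.4 152.2] face centre [627.7 151.8] red [631.9 177.2]
   needle -0.9 contrast 94.0 138.0 zero 1.39 turn -2.29 r red 25.5
   needle -0.9 contrast 94.0 138.0 zero 1.405 turn -2.304 r red 25.8
pose [486.  -44.7 162.8] psi 0.042 j [-0.25  0.34  1.72 -0.    1.08 -0.29] F [-0.9 -0.1  0.9] w 91.6 t 36.9
t [ 3.29 19.07 14.95] w [0.    0.002 0.001] rows T 5.9 R 0.0 dpsi -0.0 j6?  0.04 -0.62
t [ 3.29 19.07 14.95] w [-3.141e+00 -1.000e-03  4.000e-03] rows T 5.9 R 25.1 dpsi 3.14 j6?  -3.1 2.52
```

View pics/dial10.png

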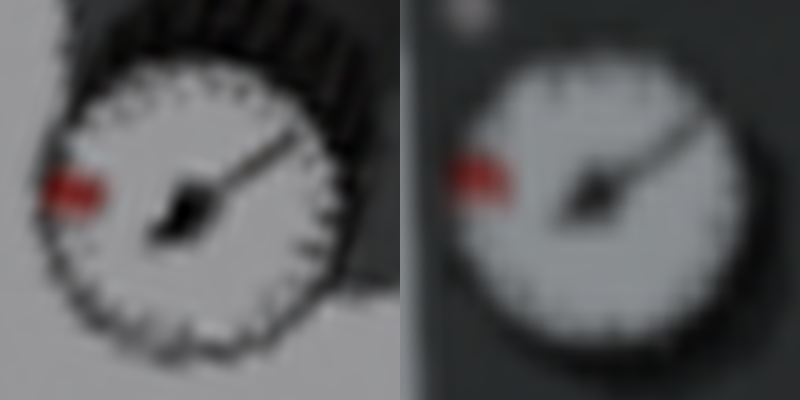

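View pics/top10.png

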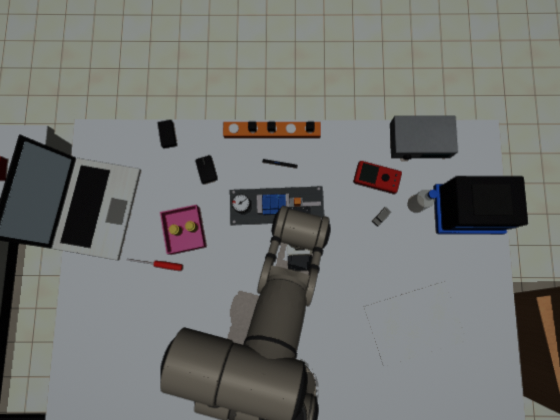

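```bash
python3 -m creep '[{"tx":0,"ty":4,"tz":3.7,"wx":-0.12,"wy":0,"wz":0,"gripper":-1},{"tx":0,"ty":8,"tz":6.3,"wx":-0.24,"wy":0,"wz":0,"gripper":-1},{"tx":0,"ty":11,"tz":9,"wx":-0.36,"wy":0,"wz":0,"gripper":-1},{"tx":0,"ty":14,"tz":12,"wx":-0.48,"wy":0,"wz":0,"gripper":-1},{"tx":0,"ty":17,"tz":14,"wx":-0.6,"wy":0,"wz":0,"gripper":-1},{"tx":0,"ty":19.1,"tz":14.9,"wx":-0.72,"wy":0,"wz":0,"gripper":-1},{"tx":0,"ty":19.1,"tz":14.9,"wx":-0.84,"wy":0,"wz":0,"gripper":-1},{"tx":0,"ty":19.1,"tz":14.9,"wx":-0.96,"wy":0,"wz":0,"gripper":-1}]'
python3 -m creep '[{"tx":0,"ty":0,"tz":0,"wx":-0.12,"wy":0,"wz":0,"gripper":-1},{"tx":0,"ty":0,"tz":0,"wx":-0.24,"wy":0,"wz":0,"gripper":-1},{"tx":0,"ty":0,"tz":0,"wx":-0.36,"wy":0,"wz":0,"gripper":-1},{"tx":0,"ty":0,"tz":0,"wx":-0.45,"wy":0,"wz":0,"gripper":-1},{"tx":0,"ty":0,"tz":0,"wx":-0.45,"wy":0,"wz":0,"gripper":-1},{"tx":0,"ty":0,"tz":0,"wx":-0.45,"wy":0,"wz":0,"gripper":-1}]'
python3 - <<'E'
from h import *
goal(627,153,61,1.45)
E
```

```text
time: 37.57
tool_pos: [627.0, 155.5, 160.6]
tcp_rot: [-2.813, 1.571, -1.801]
contact_force: [0.0, -0.0, -0.0]
grip_width: 91.9
time: 38.07
tool_pos: [626.2, 153.0, 161.5]
tcp_rot: [-2.946, 1.571, -1.497]
contact_force: [0.6, -0.6, -0.7]
grip_width: 91.6
pose [626.2 153.  161.5] psi 1.45 j [ 0.12  0.61  1.26 -0.    1.27 -1.33] F [ 0.6 -0.6 -0.7] w 91.6 t 38.07
t [10.05 -0.07  0.02] w [-0. -0.  0.] rows T 2.4 R 0.0 dpsi 0.0 j6?  -1.33 -1.33
t [10.05 -0.07  0.02] w [3.141 0.    0.   ] rows T 2.4 R 25.1 dpsi -3.14 j6?  1.81 -4.47
```

```bash
python3 -m creep '[{"tx":3,"ty":-0.1,"tz":0,"wx":0,"wy":0,"wz":0,"gripper":-1},{"tx":6,"ty":-0.1,"tz":0,"wx":0,"wy":0,"wz":0,"gripper":-1},{"tx":8.5,"ty":-0.1,"tz":0,"wx":0,"wy":0,"wz":0,"gripper":-1},{"tx":9.6,"ty":-0.1,"tz":0,"wx":0,"wy":0,"wz":0,"gripper":-1},{"tx":9.6,"ty":-0.1,"tz":0,"wx":0,"wy":0,"wz":0,"gripper":-1},{"tx":9.6,"ty":-0.1,"tz":0,"wx":0,"wy":0,"wz":0,"gripper":-1},{"tx":9.6,"ty":-0.1,"tz":0,"wx":0,"wy":0,"wz":0,"gripper":-1}]'
python3 - <<'E'
from h import *
goal(627,153,62,1.45)
E
```

```text
time: 38.65
tool_pos: [627.8, 152.5, 67.9]
tcp_rot: [-1.461, 1.568, -0.01]
contact_force: [-0.5, -0.8, -0.6]
grip_width: 91.6
pose [627.8 152.5  67.9] psi 1.451 j [ 0.12  0.71  1.36 -0.    1.07 -1.33] F [-0.5 -0.8 -0.6] w 91.6 t 38.65
t [0.59 0.09 0.04] w [0.001 0.    0.003] rows T 0.1 R 0.0 dpsi -0.0 j6?  -1.33 -1.33
t [0.59 0.09 0.04] w [-3.14e+00 -5.00e-03  1.00e-03] rows T 0.1 R 25.1 dpsi 3.14 j6?  -4.47 1.81
```

```bash
python3 -m creep '[{"tx":0.5,"ty":0,"tz":0,"wx":0,"wy":0,"wz":0,"gripper":-0.6},{"tx":0.5,"ty":0,"tz":0,"wx":0,"wy":0,"wz":0,"gripper":-0.6},{"tx":0.5,"ty":0,"tz":0,"wx":0,"wy":0,"wz":0,"gripper":1},{"tx":0.5,"ty":0,"tz":0,"wx":0,"wy":0,"wz":0,"gripper":1},{"tx":0.5,"ty":0,"tz":0,"wx":0,"wy":0,"wz":0,"gripper":1},{"tx":0.5,"ty":0,"tz":0,"wx":0,"wy":0,"wz":0,"gripper":1},{"tx":0.5,"ty":0,"tz":0,"wx":0,"wy":0,"wz":0,"gripper":1},{"tx":0.5,"ty":0,"tz":0,"wx":0,"wy":0,"wz":0,"gripper":1}]'
```

```text
time: 39.32
tool_pos: [626.7, 152.6, 61.5]
tcp_rot: [-1.442, 1.57, 0.01]
contact_force: [-0.6, 2.7, 2.8]
grip_width: 63.2
```

```bash
python3 -m creep '[{"tx":0,"ty":0,"tz":0,"wx":0.1,"wy":0,"wz":0,"gripper":1},{"tx":0,"ty":0,"tz":0,"wx":0.2,"wy":0,"wz":0,"gripper":1},{"tx":0,"ty":0,"tz":0,"wx":0.3,"wy":0,"wz":0,"gripper":1},{"tx":0,"ty":0,"tz":0,"wx":0.4,"wy":0,"wz":0,"gripper":1},{"tx":0,"ty":0,"tz":0,"wx":0.5,"wy":0,"wz":0,"gripper":1},{"tx":0,"ty":0,"tz":0,"wx":0.6,"wy":0,"wz":0,"gripper":1},{"tx":0,"ty":0,"tz":0,"wx":0.7,"wy":0,"wz":0,"gripper":1},{"tx":0,"ty":0,"tz":0,"wx":0.8,"wy":0,"wz":0,"gripper":1}]'
python3 - <<'E'
from h import *
goal(627,153,62,1.45-2.4)
c=capture('scene'); im=cv2.resize(c['frame'][160:260,260:380],None,fx=6,fy=6,interpolation=cv2.INTER_CUBIC); cv2.imwrite('pics/s11.png',im[:,:,::-1])
E
```

```text
time: 39.98
tool_pos: [626.9, 153.0, 61.5]
tcp_rot: [-0.306, 1.569, 0.342]
contact_force: [1.3, 4.9, 1.9]
grip_width: 63.5
pose [626.9 153.   61.5] psi 0.647 j [ 0.12  0.71  1.37  0.    1.06 -0.53] F [1.3 4.9 1.9] w 63.5 t 39.98
t [-0.05  0.    0.01] w [ 1.597e+00  1.000e-03 -1.000e-03] rows T 0.0 R 12.8 dpsi -1.6 j6?  1.07 -2.12
t [-0.05  0.    0.01] w [-1.544e+00  1.000e-03  1.000e-03] rows T 0.0 R 12.4 dpsi 1.54 j6?  -2.07 1.02
```

View pics/s11.png

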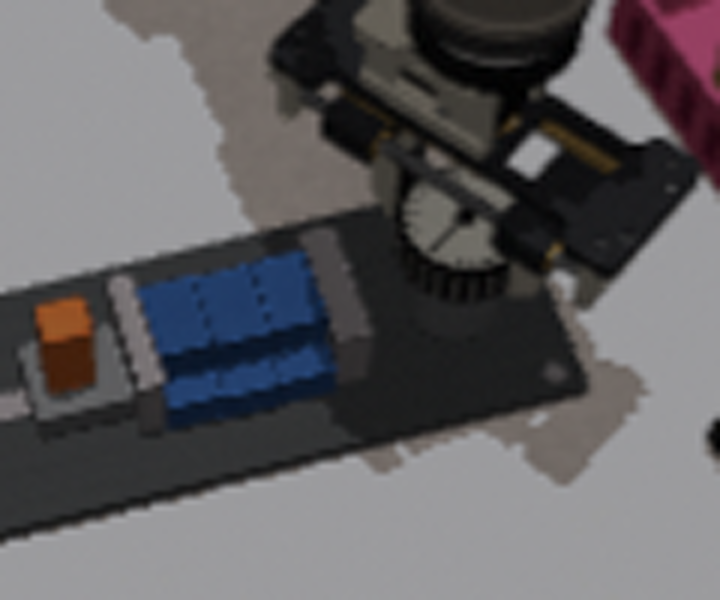

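```bash
python3 -m creep '[{"tx":0,"ty":0,"tz":0,"wx":0.1,"wy":0,"wz":0,"gripper":1},{"tx":0,"ty":0,"tz":0,"wx":0.2,"wy":0,"wz":0,"gripper":1},{"tx":0,"ty":0,"tz":0,"wx":0.3,"wy":0,"wz":0,"gripper":1},{"tx":0,"ty":0,"tz":0,"wx":0.4,"wy":0,"wz":0,"gripper":1},{"tx":0,"ty":0,"tz":0,"wx":0.5,"wy":0,"wz":0,"gripper":1},{"tx":0,"ty":0,"tz":0,"wx":0.6,"wy":0,"wz":0,"gripper":1},{"tx":0,"ty":0,"tz":0,"wx":0.7,"wy":0,"wz":0,"gripper":1},{"tx":0,"ty":0,"tz":0,"wx":0.8,"wy":0,"wz":0,"gripper":1}]'; python3 -m creep '[{"tx":0,"ty":0,"tz":0,"wx":0.1,"wy":0,"wz":0,"gripper":1},{"tx":0,"ty":0,"tz":0,"wx":0.2,"wy":0,"wz":0,"gripper":1},{"tx":0,"ty":0,"tz":0,"wx":0.3,"wy":0,"wz":0,"gripper":1},{"tx":0,"ty":0,"tz":0,"wx":0.4,"wy":0,"wz":0,"gripper":1},{"tx":0,"ty":0,"tz":0,"wx":0.5,"wy":0,"wz":0,"gripper":1},{"tx":0,"ty":0,"tz":0,"wx":0.6,"wy":0,"wz":0,"gripper":1},{"tx":0,"ty":0,"tz":0,"wx":0.7,"wy":0,"wz":0,"gripper":1},{"tx":0,"ty":0,"tz":0,"wx":0.78,"wy":0,"wz":0,"gripper":1}]'
python3 - <<'E'
from h import *
goal(627,153,62,1.45-2.4)
c=capture('scene'); im=cv2.resize(c['frame'][160:260,260:380],None,fx=6,fy=6,interpolation=cv2.INTER_CUBIC); cv2.imwrite('pics/s12.png',im[:,:,::-1])
E
```

```text
time: 40.7
tool_pos: [627.4, 153.0, 61.6]
tcp_rot: [0.476, 1.568, 0.326]
contact_force: [2.5, 4.6, 1.8]
grip_width: 63.2
time: 41.37
tool_pos: [627.7, 152.8, 61.5]
tcp_rot: [1.138, 1.568, 0.208]
contact_force: [4.2, 3.5, 0.4]
grip_width: 63.4
pose [627.7 152.8  61.5] psi -0.931 j [0.12 0.71 1.37 0.   1.06 1.05] F [4.2 3.5 0.4] w 63.4 t 41.37
t [-0.05 -0.05 -0.06] w [ 0.019  0.001 -0.003] rows T 0.0 R 0.2 dpsi -0.02 j6?  1.07 1.03
t [-0.05 -0.05 -0.06] w [-3.122e+00  5.000e-03  2.000e-03] rows T 0.0 R 25.0 dpsi 3.12 j6?  -2.07 4.17
```

View pics/s12.png

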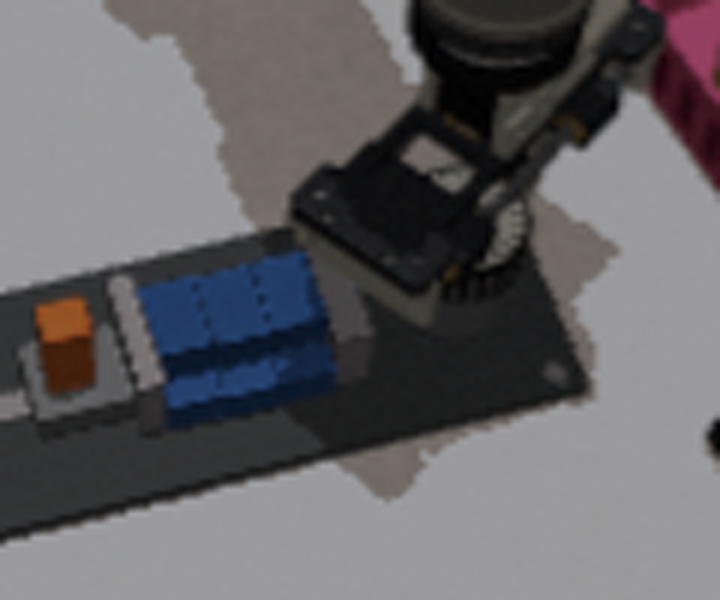

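```bash
python3 -m creep '[{"tx":0,"ty":0,"tz":0,"wx":0.02,"wy":0,"wz":0,"gripper":1},{"tx":0,"ty":0,"tz":0,"wx":0.02,"wy":0,"wz":0,"gripper":1},{"tx":0,"ty":0,"tz":0,"wx":0.02,"wy":0,"wz":0,"gripper":-1},{"tx":0,"ty":0,"tz":0,"wx":0.02,"wy":0,"wz":0,"gripper":-1},{"tx":0,"ty":0,"tz":0,"wx":0.02,"wy":0,"wz":0,"gripper":-1},{"tx":0,"ty":0,"tz":0,"wx":0.02,"wy":0,"wz":0,"gripper":-1},{"tx":-4,"ty":0,"tz":0,"wx":0.02,"wy":0,"wz":0,"gripper":-1},{"tx":-8,"ty":0,"tz":0,"wx":0.02,"wy":0,"wz":0,"gripper":-1}]'; python3 -m creep '[{"tx":-1,"ty":-3,"tz":-2.3,"wx":0,"wy":0,"wz":0,"gripper":-1},{"tx":-1,"ty":-6,"tz":-4.5,"wx":0,"wy":0,"wz":0,"gripper":-1},{"tx":-1,"ty":-9,"tz":-6.8,"wx":0,"wy":0,"wz":0,"gripper":-1},{"tx":-1,"ty":-12,"tz":-9,"wx":0,"wy":0,"wz":0,"gripper":-1},{"tx":-1,"ty":-14,"tz":-10.5,"wx":0,"wy":0,"wz":0,"gripper":-1},{"tx":-1,"ty":-14,"tz":-10.5,"wx":0,"wy":0,"wz":0,"gripper":-1}]'
python3 - <<'E'
from dial import *
look('13'); goal(450,152.2,160,-.95)
c=dict(np.load('scene13.npz')); im=cv2.resize(c['frame'][150:280,220:390],None,fx=4.6,fy=4.6,interpolation=cv2.INTER_CUBIC); cv2.imwrite('pics/s13.png',im[:,:,::-1])
E
```

```text
time: 42.08
tool_pos: [624.4, 151.8, 139.0]
tcp_rot: [-1.989, 1.563, -2.937]
contact_force: [0.8, -0.8, 0.6]
grip_width: 91.4
time: 42.58
tool_pos: [446.2, 155.8, 151.0]
tcp_rot: [-1.941, 1.566, -2.887]
contact_force: [-0.1, 0.1, -0.3]
grip_width: 91.9
scene face ellipse axes [68.6 93.4]
scene pred centre [627.4 152.2] face centre [617.4 158.9] red [639.8 133.8]
   needle -0.994 contrast 54.0 150.0 zero -0.978 turn -0.016 r red 22.2
   needle -0.703 contrast 66.0 138.0 zero -0.844 turn 0.142 r red 33.6
top face ellipse axes [51.3 55.4]
top pred centre [627.4 152.2] face centre [627.3 153.7] red [643.3 131.9]
   needle -0.899 contrast 83.0 138.0 zero -0.906 turn 0.007 r red 25.7
   needle -0.942 contrast 86.0 138.0 zero -0.936 turn -0.006 r red 27.0
pose [451.5 156.  151.7] psi -0.947 j [ 0.17  0.34  1.76 -0.    1.04  1.12] F [ 0.4 -0.6 -0. ] w 91.8 t 42.68
t [-0.83 -0.35  0.22] w [ 0.003  0.001 -0.001] rows T 0.2 R 0.0 dpsi -0.0 j6?  1.12 1.12
t [-0.83 -0.35  0.22] w [-3.139e+00  1.000e-03  2.000e-03] rows T 0.2 R 25.1 dpsi 3.14 j6?  -2.03 4.27
```

View pics/dial13.png

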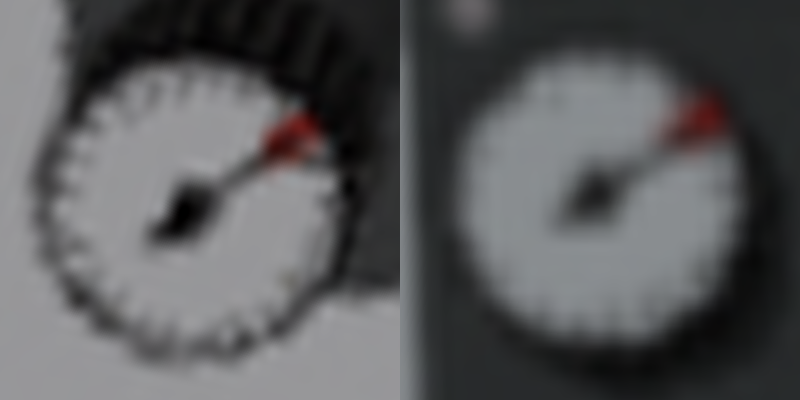

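View pics/s13.png

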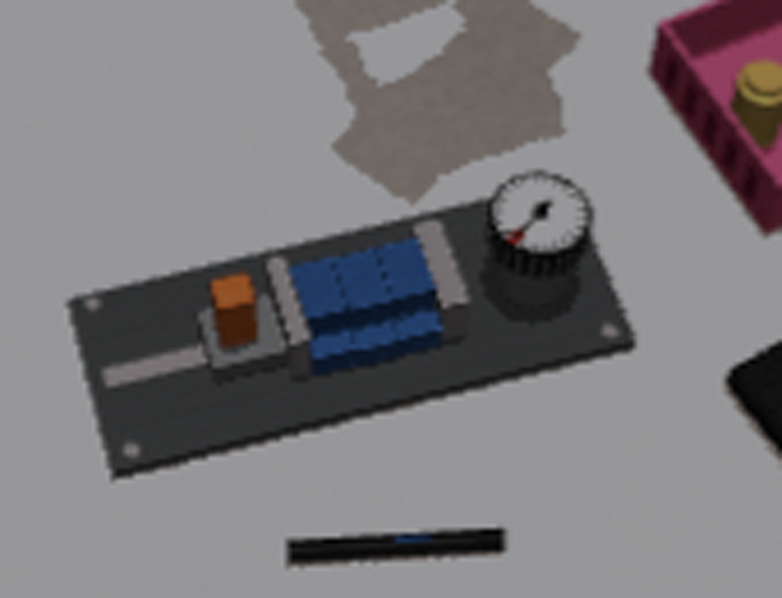

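View pics/top13.png

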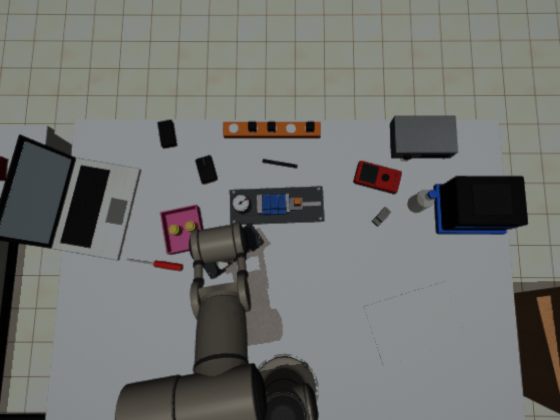

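```bash
python3 - <<'E'
from h import *
print(close_job()); print(get_obs()['time'])
E
```

```text
the job is handed in; nothing more can be done
None
the job is handed in; nothing more can be done
```

I did all the steps and handed the job in about 43 s into the 210 s allowed. `close_job()` gave no verdict.

**What I did:**
- Put both brass rollers in the pink basket.
- Drew the jaw back about 30 mm.
- Stood the three blue blocks in a row on the gauge. Only three were on the bench.
- Pushed the jaw shut on them, stopping at about 17 N on the wrist, roughly 12 N of it on the row.
- Turned the bezel about 2.4 rad clockwise, let go and drew the arm clear.

**Last checks:**
- **Rollers and blocks:** the last pictures show both rollers standing in the basket. The blocks stand square with no visible gap at jaw or anvil.
- **Zero mark:** it lies under the needle tip in both views. The angle between them read 0.02 rad or less about the assumed dial centre, under 1 mm at the tip. The scene view's own fit of the dial centre disagreed (0.14 rad), but that fit had picked up some background, so I discarded it.
- **Other things on the bench:** they look unmoved in the pictures. I did not measure their positions.

**Disagreements seen along the way:**
- The two cameras differed by 3 to 4 mm in x. When the fingers closed on the jaw handle, its place agreed with the top view's fit of the gauge.
- The TCP reading was a few mm off just after a move, so I let it settle before the precise steps.

I noticed no slackened grip and no knocked block.

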